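# Unstack the market-stall goods on to their display stands

### The job

Take apart the stack of goods and set each on the middle of its own display stand, upright: the brass lantern on the black cross-shaped iron stand, the round log candle holder on the round metal stand, the square wooden box on the upturned slatted crate, and the long serving board from the bottom of the stack on the low plank shelf. Line the box up square with its crate and the board lengthwise with its shelf; set everything down gently, without dropping it or tipping it over.

Things in the scene. Friction and masses are not known exactly. Their poses are not given: they have to be found in the camera images.
- lantern: Origin: centre of its underside, z up. Small brass and glass lantern, top of the stack, standing on either the log or the box. Upright square body 42 x 42 mm (x, y) and 66 mm tall, may be gripped on its flat sides; narrower roof and knob above to 90 mm in all. About 0.2 kg.
- log: Origin: centre of its underside, z up. Log candle holder: upright cylinder, 66 mm diameter, 50 mm tall, dark bark, pale flat top with a flat dark disc. Stands on one half of the board, its centre about 50 mm from the board's centre along the board. About 0.12 kg.
- box: Origin: centre of its underside, z up. Solid closed wooden trinket box, 60 x 60 mm (x, y), 50 mm tall, flat top with a pale square inlay line. Stands on the other half of the board, about 50 mm from the board's centre. About 0.14 kg.
- board: Origin: centre of its underside, z up. Pale wooden serving board, bottom of the stack, lying flat on the table: 210 mm long (x) x 62 mm wide (y) x 22 mm thick, rounded edges, a dark spot near its +x end. About 0.19 kg.
- cross_stand: Fixed to the table. Origin: centre of its underside at table height, z up. Black iron stand for the lantern: a flat level cross of two bars, each 120 mm long x 34 mm wide, along its x and y, top at 45 mm; four short legs.
- round_stand: Fixed to the table. Origin: centre of its underside at table height, z up. Round metal stand for the log: level disc 96 mm diameter, top at 40 mm, on a stem. It, the crate and the cross stand stand in the middle of the table, centres at least 150 mm apart; a loose brass knob 28 mm tall stands between them. Other wares up to 95 mm tall stand nearer the robot or beyond, at least 50 mm clear of these stands.
- crate: Fixed to the table. Origin: centre of its underside at table height, z up. Small upturned slatted wooden crate for the box: 100 x 100 mm (x, y), flat top at 55 mm, slats along x. The box may stand at any quarter turn.
- plank_shelf: Fixed to the table. Origin: centre of its underside at table height, z up. Low plank shelf for the board: pale plywood plank 250 mm long (x) x 96 mm wide (y), flat top at 30 mm, on two dark battens. The board may lie either way round.
Things that resemble listed ones, but are neither listed nor needed, are in the scene too. What is shaped like the lantern but blue or red is not meant. Leave any pink or turquoise look-alike of the box alone.

How it is judged:
By the outcome, as a careful person would: the job done as asked, in the order asked, and still so for the second after the job is handed in, with the robot touching nothing.
It also fails if it takes over 112 s, if anything falls off the work surface, if the arm or the gripper's body presses on something with over 40 N, if the wrist force passes 120 N, or if a joint passes its speed limit or range.

### The arm

A 6-joint arm with a two-finger parallel gripper is mounted at the origin on the work surface. World frame = base frame: x ahead of the robot, y to its left, z up, the work surface at z = 0. Lengths are in m, angles in rad, forces in N, time in s.
With the tool pointing down it reaches from about 0.275 to 0.85 m from the base axis. Payload 19 kg.
Tool frame: the origin (TCP) lies where the fingers leave the gripper's body, on its centre line; the fingertips stand 73 mm ahead of it and the grasp point (between the pads) lies 54 mm ahead of it; x points along the fingers, y is the direction in which the jaws open and shut, and the axes are right-handed (so a half turn about x gives the same grasp; the last joint's range is limited). The gripper opens to 85 mm and grips with 20 to 120 N. Pads are 22 mm wide; open, the fingers measure 114 mm over their backs; the gripper's body (76 mm by 85 mm) begins 54 mm behind the grasp point. The pads swing forward as they close: fully open they stand 13 mm farther back than shut.
Start: joints at [1.075, 0.15, 1.437, -0, 1.554, -0.134], TCP at [0.204, 0.538, 0.304] pointing down, gripper open.
Joint ranges: [-2.8, 2.8], [-0.68, 2.1], [0.12, 2.68], [-1.39, 4.53], [0.16, 2.79], [-2.81, 2.81]. Speed limits (rad/s): [1.89, 1.89, 2.22, 3.01, 3.01, 3.01].

### API

Orientations are given as a unit quaternion [x, y, z, w].
In Python, from workcell import status, imaging, order gives the robot as it stands.
- The arm moves only by the shell command python3 -m handwheel 'ROWS'. ROWS is JSON, a list of rows, each an object of numbers: "dx", "dy", "dz": the shift along the world's x, y, z in cm; "wx", "wy", "wz": the turn, a rotation vector about the world's x, y, z in degrees; "grip": the finger opening in cm, from 0 to 8.54. A call has 1 to 5 rows; each row is the pose to reach, as a shift and turn from the pose commanded when the call began; what a row does not reach only later rows make up. A row lasts 1/12 s, in which the tool goes at most 41.7 mm and 7.16 degrees, less where a joint would pass 70% of its speed; a pose out of reach is approached as far as the arm can. A call with a gripper value outside its range is refused whole. The fingers move at their own pace and stop on an object; the grip force is fixed at half the most. Time passes only in rows, so rows that repeat a pose let the fingers close. It gives the time, the measured TCP pose, the force and the opening at its end, in the units of the state.
- status.observe(): the state, without advancing time (a new reading comes with each control period).
- imaging.capture(name): name is "scene" or "top" or "wrist"; returns the picture (400x640x3 uint8, red, green, blue); there is no depth.
- imaging.camera_params(name): a dict with "intrinsics" (3x3 intrinsics, pixels), "k1" (the pictures are not rectified: a ray, as slopes to the right and down, at radius r is drawn at 1 + k1 r^2 times it, then the intrinsics apply), "camera_from_world" (4x4, takes a point from world to camera coordinates). Camera axes: x right, y down, z forward; pixel columns grow to the right and rows downward; lengths in m; the calibration is good to about 2 mm. A picture is of the moment at which its call begins: read the wrist's pose just before it. camera_params takes no time and is no camera call; for the wrist camera it gives the pose at the moment of the call.
- order.finish_job(): hands the job in, once; it reports no verdict.
The state is a dict: "t": time; "joints": joint angles; "joint_vel": joint speeds; "tau": joint torques, N m; "tool_pos": TCP position; "orientation": TCP orientation; "wrist_force": force on the tool from outside, world axes, zero at the start; "moment": the same for the moment, N m; "grip_width": finger opening in m.
Only numpy, scipy, OpenCV 4.12 (cv2) and the standard library are available. Lean on these libraries where they do the work, as an engineer would, in place of code of your own. Each camera call takes 0.05 s, during which the arm holds its last target. There are 200 camera calls.

## Working session

There is one attempt and no reset: what is moved stays moved. The work goes in short steps, Python scripts to look and compute and a shell command to move; the robot and the scene stay as the last step left them, time stands still between calls to the robot, and variables do not carry over. Pictures are saved under pics/ and viewed, about 12 in all and at most 16, crops included, and the job is handed in when it is done.

```bash
ls; mkdir -p pics; python3 - <<'E'
from workcell import status, imaging
import cv2
for n in ("top","scene"):
    im=imaging.capture(n); cv2.imwrite(f"pics/{n}0.png",im[:,:,::-1])
    p=imaging.camera_params(n); print(n,p)
print(status.observe())
E
```

```text
pics
top {'intrinsics': array([[453.31699992,   0.        , 321.80500082],
       [  0.        , 453.31699992, 196.97338316],
       [  0.        ,   0.        ,   1.        ]]), 'k1': -0.13313134460747494, 'camera_from_world': array([[ 5.55692385e-02, -9.98454113e-01,  1.20130632e-03,
        -6.53703663e-02],
       [-9.76464995e-01, -5.45964702e-02, -2.08651238e-01,
         5.22031994e-01],
       [ 2.08394274e-01,  1.04215569e-02, -9.77989375e-01,
         1.24530013e+00],
       [ 0.00000000e+00,  0.00000000e+00,  0.00000000e+00,
         1.00000000e+00]])}
scene {'intrinsics': array([[497.76147518,   0.        , 322.30266561],
       [  0.        , 497.76147518, 198.60416688],
       [  0.        ,   0.        ,   1.        ]]), 'k1': 0.01688727964166056, 'camera_from_world': array([[-0.71456995,  0.6995508 ,  0.00429714,  0.40828594],
       [ 0.42313668,  0.43709655, -0.79366363, -0.16689096],
       [-0.5570863 , -0.5653099 , -0.60834166,  1.54616667],
       [ 0.        ,  0.        ,  0.        ,  1.        ]])}
{'t': 0.1, 'joints': array([ 1.07496977e+00,  1.50953047e-01,  1.43794292e+00,  6.34889527e-07,
        1.55382539e+00, -1.34005091e-01]), 'joint_vel': array([ 0.00150087, -0.00015807, -0.00183586,  0.00027404, -0.00105537,
       -0.00016048]), 'tau': array([ 4.51673346e-03, -7.14369965e+01, -5.71803796e+01, -2.85489723e-04,
        7.03085039e-03, -5.85291082e-05]), 'tool_pos': array([0.20349048, 0.53763679, 0.30333805]), 'orientation': array([ 0.12684717,  0.69569067, -0.1276059 ,  0.69544304]), 'wrist_force': array([-0.24608436, -0.41764988, -0.46239632]), 'moment': array([-0.05310175, -0.00130683,  0.02627176]), 'grip_width': 0.08536374148650858}
```

View pics/top0.png

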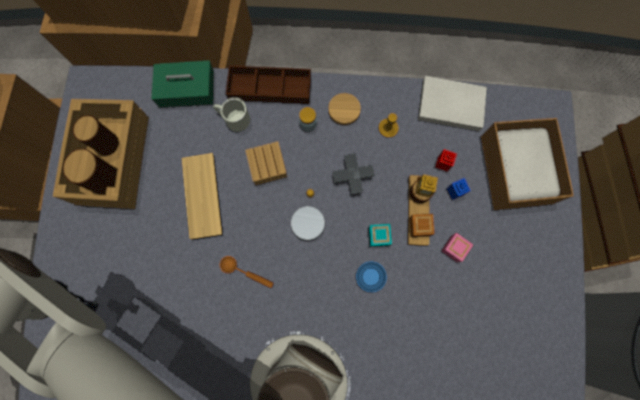

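View pics/scene0.png

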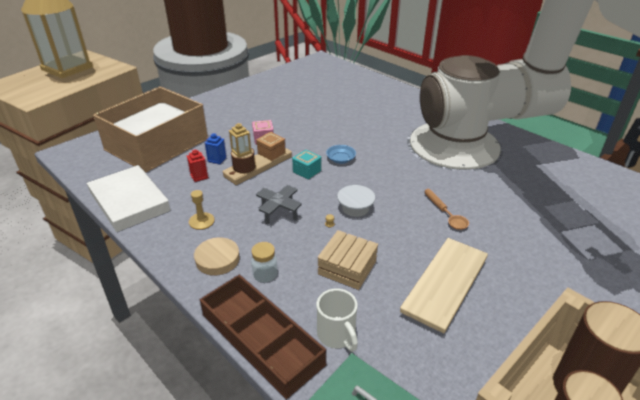

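Top view: the stack is at about (424,205). The brass lantern (428,184) stands on the log and the box is at (422,224), both on the board. The stands are the cross (353,174), round stand (308,223), crate (266,162) and shelf (202,195). The look-alikes are a red lantern (446,159), a blue lantern (459,189), a turquoise box (380,235) and a pink box (458,247). The stack members fit by colour and by being stacked. Next is an enlarged crop to confirm them, plus measurements.

```bash
cat > h.py <<'E'
import numpy as np, cv2, sys
from workcell import status, imaging
from scipy.spatial.transform import Rotation as R
def ray(p,px):
    K=p["intrinsics"];px=np.atleast_2d(np.asarray(px,float))
    d=np.c_[(px[:,0]-K[0,2])/K[0,0],(px[:,1]-K[1,2])/K[1,1]];u=d.copy()
    for _ in range(20): u=d/(1+p["k1"]*(u**2).sum(1,keepdims=True))
    T=p["camera_from_world"];Rm=T[:3,:3]
    return -Rm.T@T[:3,3], np.c_[u,np.ones(len(u))]@Rm
def p2w(p,px,z):
    o,d=ray(p,px); return o+d*((z-o[2])/d[:,2])[:,None]
def proj(p,X):
    T=p["camera_from_world"];c=np.atleast_2d(X)@T[:3,:3].T+T[:3,3]
    s=c[:,:2]/c[:,2:];s=s*(1+p["k1"]*(s**2).sum(1,keepdims=True))
    K=p["intrinsics"];return np.c_[s[:,0]*K[0,0]+K[0,2],s[:,1]*K[1,1]+K[1,2]]
def rect(x,y,yaw,l,w,z):
    c=np.array([[-1,-1],[1,-1],[1,1],[-1,1]])*[l/2,w/2]
    a=np.deg2rad(yaw);Rm=np.array([[np.cos(a),-np.sin(a)],[np.sin(a),np.cos(a)]])
    return np.c_[c@Rm.T+[x,y],np.full(4,z)]
def circ(x,y,r,z):
    t=np.linspace(0,2*np.pi,40);return np.c_[x+r*np.cos(t),y+r*np.sin(t),np.full(40,z)]
def draw(im,p,X,s,off,col=(0,0,255)):
    q=((proj(p,X)-off+0.5)*s-0.5)
    cv2.polylines(im,[np.round(q*16).astype(np.int32)],True,col,1,cv2.LINE_AA,4)
def crop(im,x0,y0,x1,y1,s):
    return cv2.resize(im[y0:y1,x0:x1,::-1],None,fx=s,fy=s,interpolation=cv2.INTER_CUBIC)
E
python3 - <<'E'
from h import *
p=imaging.camera_params("top");im=cv2.imread("pics/top0.png")[:,:,::-1]
for n,px,z in [("lantern",(428,180),.16),("log",(421,190),.072),("box",(422.5,225),.072),("cross",(353,174),.045),("round",(308,223),.04),("crate",(266,162),.055),("shelf",(202,195),.03),("knob",(310,193),.014)]:
    print(n,p2w(p,px,z).round(3)[0])
a=crop(im,395,150,475,260,5); b=crop(im,240,135,380,245,4)
cv2.imwrite("pics/c1.png",a)
h=np.zeros((550,400+400,3),np.uint8);h[:,:400]=a;h[:314,400:]=cv2.resize(b,(400,314));h[314:,400:]=cv2.resize(crop(im,170,145,290,245,4),(400,333))[:236]
cv2.imwrite("pics/c1.png",h)
E
```

```text
lantern [ 0.565 -0.318  0.16 ]
log [ 0.557 -0.318  0.072]
box [ 0.457 -0.324  0.072]
cross [ 0.601 -0.123  0.045]
round [ 0.45  -0.001  0.04 ]
crate [0.62  0.133 0.055]
shelf [0.516 0.318 0.03 ]
knob [ 0.544 -0.     0.014]
```

View pics/c1.png

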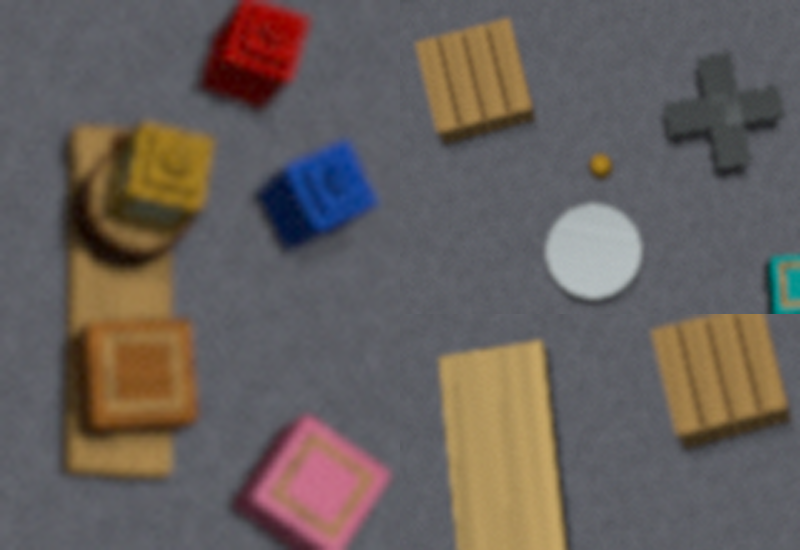

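The crop confirms the brass lantern on the log and the plain brown box with the pale inlay, both on the pale board. Red, blue, pink and turquoise are the look-alikes. Next I look up the wrist-camera geometry.

```bash
python3 - <<'E'
from h import *
s=status.observe();p=imaging.camera_params("wrist");T=p["camera_from_world"]
Rt=R.from_quat(s["orientation"]).as_matrix();o=-T[:3,:3].T@T[:3,3]
np.set_printoptions(precision=3,suppress=True)
print(Rt);print("cam in tool",Rt.T@(o-s["tool_pos"]));print(Rt.T@T[:3,:3].T);print(p["intrinsics"],p["k1"])
print("jaw yaw",np.degrees(np.arctan2(Rt[1,1],Rt[0,1])))
E
```

```text
[[-0.001  0.354  0.935]
 [-0.001  0.935 -0.354]
 [-1.    -0.001 -0.   ]]
cam in tool [-0.07  -0.    -0.071]
[[-0.001 -0.283  0.959]
 [ 1.     0.     0.001]
 [-0.     0.959  0.283]]
[[354.418   0.    325.218]
 [  0.    354.418 195.515]
 [  0.      0.      1.   ]] -0.022885975222981195
jaw yaw 69.26916151183397
```

```bash

python3 -m handwheel '[{"dx":3,"dy":-2.1,"wz":-7},{"dx":6,"dy":-4.2,"wz":-14},{"dx":9,"dy":-6.3,"wz":-21},{"dx":12,"dy":-8.4,"wz":-28},{"dx":15,"dy":-10.5,"wz":-35}]'
python3 -m handwheel '[{"dx":3,"dy":-2.1,"wz":-7},{"dx":6,"dy":-4.2,"wz":-14},{"dx":9,"dy":-6.3,"wz":-21},{"dx":12,"dy":-8.4,"wz":-28},{"dx":15,"dy":-10.3,"wz":-34.3}]'
python3 -m handwheel '[{"dx":0}]'
```

```text
validation failed for argument at $[0]...
validation failed for argument at $[0]...
validation failed for argument at $[0]...
```

```bash

python3 -m handwheel '[{"dx":3,"dy":-2.1,"dz":0,"wx":0,"wy":0,"wz":-7,"grip":8.5},{"dx":6,"dy":-4.2,"dz":0,"wx":0,"wy":0,"wz":-14,"grip":8.5},{"dx":9,"dy":-6.3,"dz":0,"wx":0,"wy":0,"wz":-21,"grip":8.5},{"dx":12,"dy":-8.4,"dz":0,"wx":0,"wy":0,"wz":-28,"grip":8.5},{"dx":15,"dy":-10.5,"dz":0,"wx":0,"wy":0,"wz":-35,"grip":8.5}]'
```

```text
t: 0.52
tool_pos: [0.3546, 0.4315, 0.3036]
orientation: [0.332, 0.624, -0.332, 0.624]
wrist_force: [0.3, 1.0, -0.3]
grip_width: 0.0855
```

```bash

python3 -m handwheel '[{"dx":3,"dy":-2.1,"dz":0,"wx":0,"wy":0,"wz":-7,"grip":8.5},{"dx":6,"dy":-4.2,"dz":0,"wx":0,"wy":0,"wz":-14,"grip":8.5},{"dx":9,"dy":-6.3,"dz":0,"wx":0,"wy":0,"wz":-21,"grip":8.5},{"dx":12,"dy":-8.4,"dz":0,"wx":0,"wy":0,"wz":-28,"grip":8.5},{"dx":15,"dy":-10.4,"dz":0,"wx":0,"wy":0,"wz":-34.2,"grip":8.5}]'
cat > cap.py <<'E'
from h import *
import pickle
n=sys.argv[1];s=status.observe();p=imaging.camera_params("wrist");im=imaging.capture("wrist")
cv2.imwrite(f"pics/{n}.png",im[:,:,::-1]);pickle.dump((p,s),open(f"{n}.pkl","wb"));print(s["t"],s["tool_pos"].round(4))
E
python3 -m handwheel '[{"dx":0,"dy":0,"dz":0,"wx":0,"wy":0,"wz":0,"grip":8.5}]'
python3 cap.py shelf
python3 -m handwheel '[{"dx":1,"dy":-4,"dz":0,"wx":0,"wy":0,"wz":0,"grip":8.5},{"dx":2,"dy":-8,"dz":0,"wx":0,"wy":0,"wz":0,"grip":8.5},{"dx":3,"dy":-12,"dz":0,"wx":0,"wy":0,"wz":0,"grip":8.5},{"dx":4,"dy":-16,"dz":0,"wx":0,"wy":0,"wz":0,"grip":8.5},{"dx":5,"dy":-20,"dz":0,"wx":0,"wy":0,"wz":0,"grip":8.5}]'
python3 -m handwheel '[{"dx":0,"dy":-4,"dz":0,"wx":0,"wy":0,"wz":0,"grip":8.5},{"dx":0,"dy":-8,"dz":0,"wx":0,"wy":0,"wz":0,"grip":8.5},{"dx":0,"dy":-11,"dz":0,"wx":0,"wy":0,"wz":0,"grip":8.5},{"dx":0,"dy":-11,"dz":0,"wx":0,"wy":0,"wz":0,"grip":8.5}]'
python3 cap.py stands
python3 -m handwheel '[{"dx":-1,"dy":-4,"dz":0,"wx":0,"wy":0,"wz":0,"grip":8.5},{"dx":-2,"dy":-8,"dz":0,"wx":0,"wy":0,"wz":0,"grip":8.5},{"dx":-3,"dy":-12,"dz":0,"wx":0,"wy":0,"wz":0,"grip":8.5},{"dx":-3,"dy":-16,"dz":0,"wx":0,"wy":0,"wz":0,"grip":8.5},{"dx":-3,"dy":-20,"dz":0,"wx":0,"wy":0,"wz":0,"grip":8.5}]'
python3 -m handwheel '[{"dx":0,"dy":-4,"dz":0,"wx":0,"wy":0,"wz":0,"grip":8.5},{"dx":0,"dy":-8,"dz":0,"wx":0,"wy":0,"wz":0,"grip":8.5},{"dx":0,"dy":-11,"dz":0,"wx":0,"wy":0,"wz":0,"grip":8.5},{"dx":0,"dy":-11,"dz":0,"wx":0,"wy":0,"wz":0,"grip":8.5}]'
python3 cap.py stack
python3 - <<'E'
import cv2,numpy as np
a=cv2.imread("pics/shelf.png");b=cv2.imread("pics/stands.png")
cv2.imwrite("pics/v4.png",np.vstack([cv2.resize(a,(480,300),interpolation=cv2.INTER_AREA),cv2.resize(b,(480,300),interpolation=cv2.INTER_AREA)]))
E
```

```text
t: 0.93
tool_pos: [0.5048, 0.3273, 0.3036]
orientation: [-0.501, -0.499, 0.501, -0.499]
wrist_force: [0.4, 0.1, 0.9]
grip_width: 0.0849
t: 1.02
tool_pos: [0.5076, 0.3252, 0.3029]
orientation: [-0.502, -0.497, 0.503, -0.498]
wrist_force: [0.4, -0.1, -0.6]
grip_width: 0.085
1.0167 [0.5076 0.3252 0.3029]
t: 1.48
tool_pos: [0.5531, 0.1277, 0.3038]
orientation: [0.499, 0.501, -0.499, 0.501]
wrist_force: [1.1, 1.3, 0.1]
grip_width: 0.0849
t: 1.82
tool_pos: [0.5531, 0.0149, 0.3036]
orientation: [-0.5, -0.5, 0.501, -0.5]
wrist_force: [-0.1, 0.5, 1.1]
grip_width: 0.0851
1.8167 [0.5531 0.0149 0.3036]
t: 2.28
tool_pos: [0.5231, -0.1814, 0.3042]
orientation: [0.499, 0.501, -0.499, 0.501]
wrist_force: [0.8, -0.8, 0.5]
grip_width: 0.0852
t: 2.62
tool_pos: [0.5235, -0.2946, 0.3029]
orientation: [-0.5, -0.5, 0.5, -0.5]
wrist_force: [0.3, 0.1, -0.2]
grip_width: 0.0851
2.6167 [ 0.5235 -0.2946  0.3029]
```

View pics/v4.png

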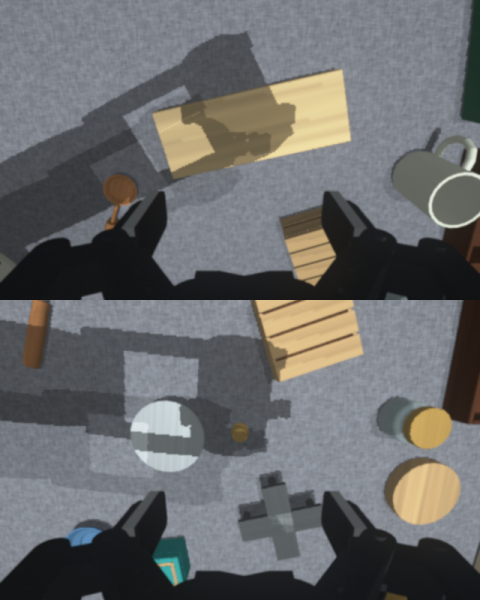

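View pics/stack.png

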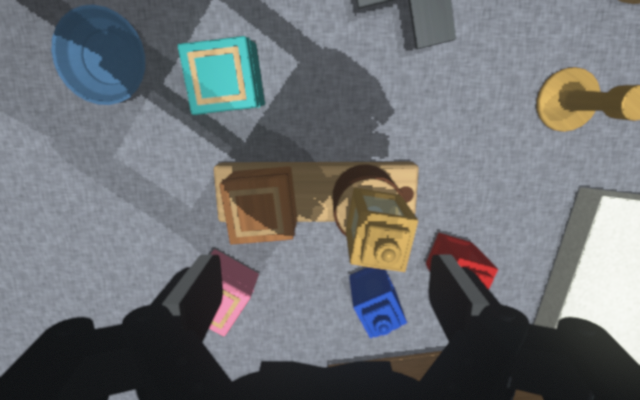

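The shelf view shows the plank at half-scale corners (152,112)-(342,69)-(351,140)-(172,179). The stands view shows the round stand at (167,136), the crate at top and the cross at (281,215). In the stack view the lantern knob is at (390,253), the box top at (258,207) and the board corners at (217,165) to (417,218). Next come initial estimates with overlays to refine them.

```bash
cat > ov.py <<'E'
from h import *
import pickle
L=lambda n:(pickle.load(open(f"{n}.pkl","rb"))[0],cv2.imread(f"pics/{n}.png")[:,:,::-1])
def panel(n,box,s,shapes):
    p,im=L(n);c=crop(im,*box,s)
    for X in shapes: draw(c,p,X,s,np.array(box[:2]))
    return c
E
python3 - <<'E'
from ov import *
np.set_printoptions(precision=4,suppress=True)
p,_=L("stack")
print("knob",p2w(p,[(390,253)],.162)); 
b=p2w(p,[(217,165),(417,163),(417,218),(217,220)],.022);print("board",b.mean(0),b)
b=p2w(p,[(221,173),(291,167),(297,238),(229,243)],.072);print("box",b.mean(0),b)
for n,c in [("blue",(382,322)),("red",(480,270))]: print(n,p2w(p,[c],.09))
p,_=L("stands");k=640/480
print("round",p2w(p,np.array([(167,136)])*k,.04));print("cross",p2w(p,np.array([(281,215)])*k,.045))
p,_=L("shelf");b=p2w(p,np.array([(152,112),(342,69),(351,140),(172,179)])*k,.03);print("shelf",b.mean(0),b, np.degrees(np.arctan2(*(b[1]-b[0])[[1,0]])))
p=imaging.camera_params("top");b=p2w(p,[(246,148),(279,142),(286,176),(254,183)],.055);print("crate",b.mean(0),np.degrees(np.arctan2(*(b[1]-b[0])[[1,0]])),np.degrees(np.arctan2(*(b[2]-b[1])[[1,0]])))
E
```

```text
knob [[ 0.5666 -0.3245  0.162 ]]
board [ 0.5156 -0.3229  0.022 ] [[ 0.4149 -0.2945  0.022 ]
 [ 0.6167 -0.2924  0.022 ]
 [ 0.621  -0.3513  0.022 ]
 [ 0.4098 -0.3536  0.022 ]]
box [ 0.4654 -0.3219  0.072 ] [[ 0.4334 -0.2914  0.072 ]
 [ 0.4946 -0.2861  0.072 ]
 [ 0.4983 -0.3525  0.072 ]
 [ 0.4353 -0.3576  0.072 ]]
blue [[ 0.5773 -0.4297  0.09  ]]
red [[ 0.6625 -0.3758  0.09  ]]
round [[0.4543 0.0022 0.04  ]]
cross [[ 0.6059 -0.1105  0.045 ]]
shelf [0.52   0.3225 0.03  ] [[0.3893 0.3433 0.03  ]
 [0.6314 0.3947 0.03  ]
 [0.652  0.303  0.03  ]
 [0.4072 0.249  0.03  ]] 11.991692554325057
crate [0.62  0.132 0.055] -76.18601676199121 -164.53342245102863
```

```bash
python3 - <<'E'
from ov import *
a=panel("stack",(205,145,435,300),3.4,[rect(.5155,-.323,0,.21,.062,.022),rect(.4655,-.322,4,.06,.06,.072),rect(.4655,-.322,4,.06,.06,.022),rect(.566,-.324,-6,.042,.042,.138),circ(.5655,-.323,.033,.072),circ(.5655,-.323,.033,.022)])
cv2.imwrite("pics/v6.png",a)
b=panel("stands",(170,120,440,345),1.78,[circ(.454,.001,.048,.04),rect(.605,-.112,13,.12,.034,.045),rect(.605,-.112,103,.12,.034,.045)])
c=panel("stands",(320,0,500,120),1.78,[rect(.62,.132,14,.1,.1,.055)])
d=panel("shelf",(190,80,480,250),1.25,[rect(.520,.322,12,.25,.096,.03)])
e=panel("shelf",(360,260,450,390),1.6,[rect(.62,.132,14,.1,.1,.055)])
h=np.zeros((600,800,3),np.uint8)
def put(q,x,y): h[y:y+q.shape[0],x:x+q.shape[1]]=q[:600-y,:800-x]
put(b,0,0);put(c,482,0);put(d,482-44,215+5) if 0 else put(cv2.resize(d,(318,186)),482,216);put(e,482,405)
cv2.imwrite("pics/v7.png",h)
E
```

```text
(no output)
```

View pics/v6.png

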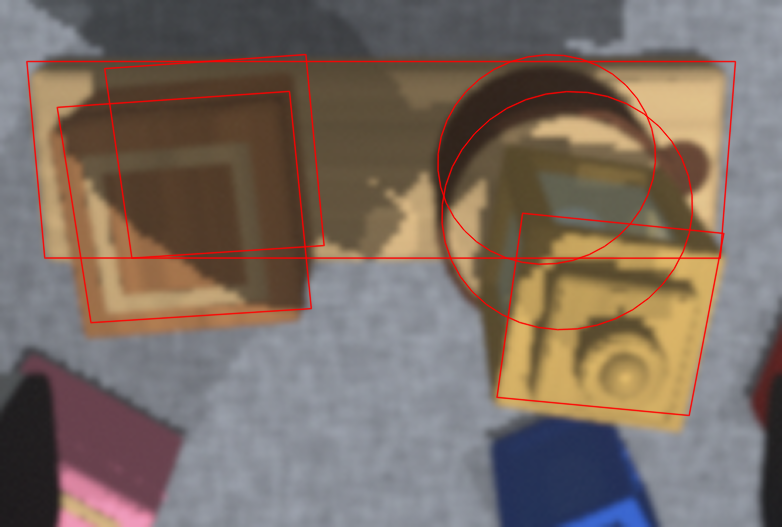

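View pics/v7.png

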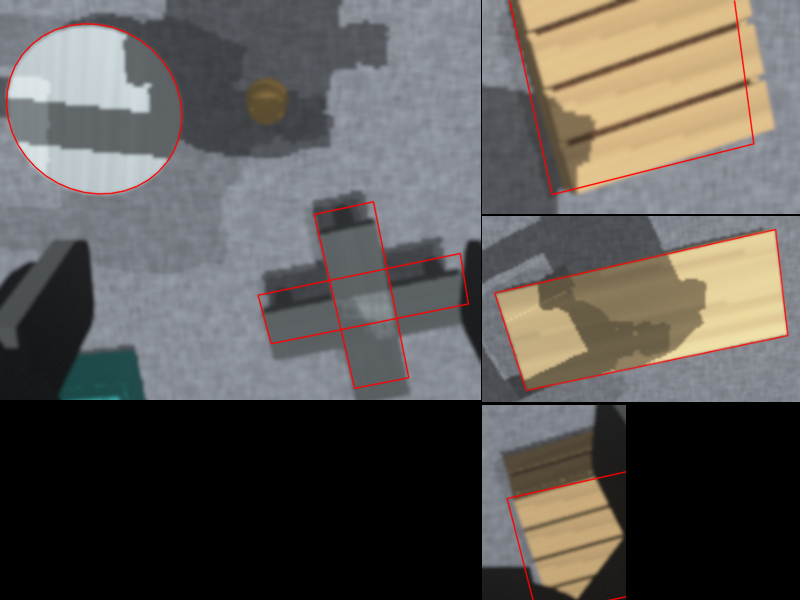

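Overlay results:
- **Round stand:** fits at (.454,.001).
- **Lantern:** about (.565,-.326), yaw -10°.
- **Log:** about (.5655,-.3255).
- **Cross:** about (.6065,-.1205), yaw 13°.
- **Crate:** needs refitting at about 18° yaw.

Now I grasp the lantern, with the jaws along x.

```bash

python3 -m handwheel '[{"dx":2.1,"dy":-1.6,"dz":-1,"wx":0,"wy":0,"wz":-5,"grip":8.5},{"dx":4.2,"dy":-3.1,"dz":-2,"wx":0,"wy":0,"wz":-10,"grip":8.5},{"dx":4.2,"dy":-3.1,"dz":-5.5,"wx":0,"wy":0,"wz":-10,"grip":8.5},{"dx":4.2,"dy":-3.1,"dz":-9,"wx":0,"wy":0,"wz":-10,"grip":8.5},{"dx":4.2,"dy":-3.1,"dz":-11.5,"wx":0,"wy":0,"wz":-10,"grip":8.5}]'
python3 -m handwheel '[{"dx":0,"dy":0,"dz":-1.0,"wx":0,"wy":0,"wz":0,"grip":8.5},{"dx":0,"dy":0,"dz":-1.7,"wx":0,"wy":0,"wz":0,"grip":8.5},{"dx":0,"dy":0,"dz":-1.7,"wx":0,"wy":0,"wz":0,"grip":6.5}]'
python3 cap.py g1
```

```text
t: 3.08
tool_pos: [0.5659, -0.3196, 0.1858]
orientation: [-0.541, -0.456, 0.541, -0.455]
wrist_force: [0.1, 0.3, -0.8]
grip_width: 0.0851
t: 3.33
tool_pos: [0.566, -0.3211, 0.1717]
orientation: [0.541, 0.455, -0.541, 0.455]
wrist_force: [0.3, -0.3, -1.2]
grip_width: 0.0753
3.3333 [ 0.566  -0.3211  0.1717]
```

View pics/g1.png

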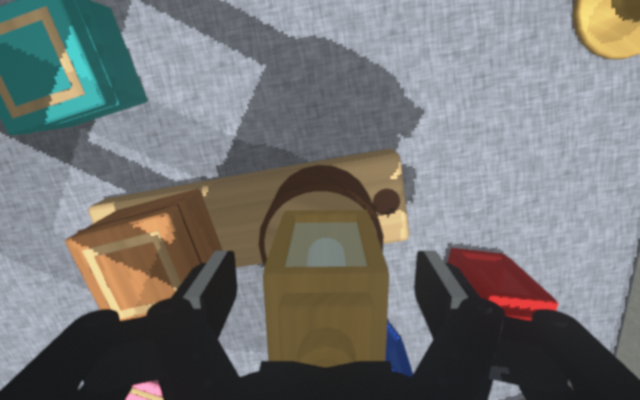

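The lantern is centred between the jaws and square to them. A small y shift first, then close and lift.

```bash

python3 -m handwheel '[{"dx":-0.1,"dy":-0.4,"dz":0,"wx":0,"wy":0,"wz":0,"grip":6},{"dx":-0.1,"dy":-0.4,"dz":0,"wx":0,"wy":0,"wz":0,"grip":3.5},{"dx":-0.1,"dy":-0.4,"dz":0,"wx":0,"wy":0,"wz":0,"grip":3},{"dx":-0.1,"dy":-0.4,"dz":0,"wx":0,"wy":0,"wz":0,"grip":3},{"dx":-0.1,"dy":-0.4,"dz":0,"wx":0,"wy":0,"wz":0,"grip":3}]'
python3 -m handwheel '[{"dx":0,"dy":0,"dz":0,"wx":0,"wy":0,"wz":0,"grip":3},{"dx":0,"dy":0,"dz":0,"wx":0,"wy":0,"wz":0,"grip":3},{"dx":0,"dy":0,"dz":0,"wx":0,"wy":0,"wz":0,"grip":3}]'
python3 -m handwheel '[{"dx":0,"dy":0,"dz":1,"wx":0,"wy":0,"wz":0,"grip":3},{"dx":0,"dy":0,"dz":3,"wx":0,"wy":0,"wz":0,"grip":3},{"dx":0,"dy":0,"dz":3,"wx":0,"wy":0,"wz":0,"grip":3}]'
```

```text
t: 3.8
tool_pos: [0.5649, -0.3268, 0.1736]
orientation: [0.542, 0.454, -0.541, 0.456]
wrist_force: [-0.1, -1.7, 6.4]
grip_width: 0.0414
t: 4.05
tool_pos: [0.5649, -0.3268, 0.1736]
orientation: [0.542, 0.454, -0.541, 0.456]
wrist_force: [-0.6, -0.5, 7.4]
grip_width: 0.0411
t: 4.3
tool_pos: [0.5653, -0.3269, 0.2063]
orientation: [0.542, 0.453, -0.541, 0.456]
wrist_force: [0.5, -0.8, -0.3]
grip_width: 0.0413
```

```bash

python3 -m handwheel '[{"dx":0.8,"dy":4,"dz":0.3,"wx":0,"wy":0,"wz":0,"grip":3},{"dx":1.6,"dy":8,"dz":0.3,"wx":0,"wy":0,"wz":0,"grip":3},{"dx":2.4,"dy":12,"dz":0.3,"wx":0,"wy":0,"wz":0,"grip":3},{"dx":3.2,"dy":16,"dz":0,"wx":0,"wy":0,"wz":0,"grip":3},{"dx":4.0,"dy":20,"dz":0,"wx":0,"wy":0,"wz":0,"grip":3}]'
python3 -m handwheel '[{"dx":0,"dy":0.6,"dz":-1,"wx":0,"wy":0,"wz":0,"grip":3},{"dx":0,"dy":0.6,"dz":-2,"wx":0,"wy":0,"wz":0,"grip":3},{"dx":0,"dy":0.6,"dz":-2,"wx":0,"wy":0,"wz":0,"grip":3}]'
python3 cap.py c2
python3 - <<'E'
from ov import *
sh=[]
for y in (13,103): sh.append(rect(.6055,-.1205,y,.12,.034,.045))
cv2.imwrite("pics/v9.png",panel("c2",(120,120,520,400),2,sh))
E
```

```text
t: 4.72
tool_pos: [0.6044, -0.1245, 0.2017]
orientation: [0.542, 0.455, -0.541, 0.455]
wrist_force: [0.2, -0.5, -1.8]
grip_width: 0.0411
t: 4.97
tool_pos: [0.6039, -0.1199, 0.1799]
orientation: [-0.541, -0.456, 0.542, -0.454]
wrist_force: [-0.4, 0.0, -3.0]
grip_width: 0.0408
4.9667 [ 0.6039 -0.1199  0.1799]
```

View pics/v9.png

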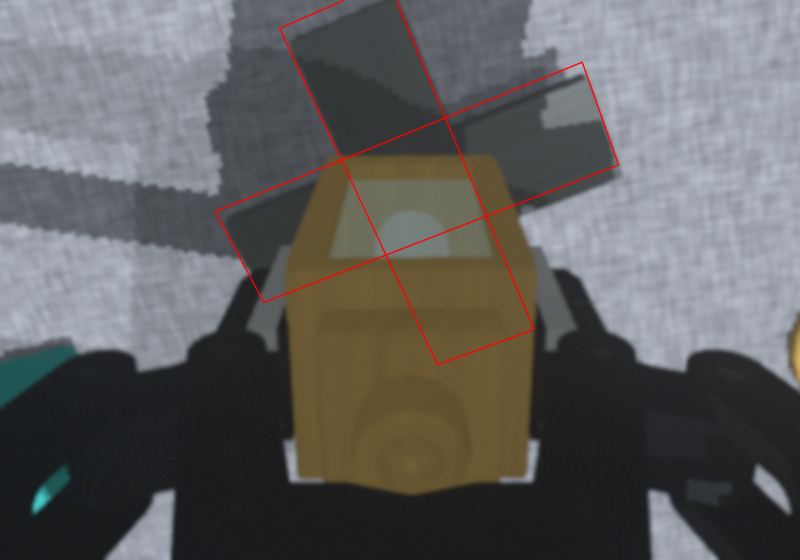

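```bash
python3 - <<'E'
from ov import *
p,_=L("c2");print(p2w(p,[(325.5,352)],.168),p2w(p,[(282.5,198),(367.5,198)],.0783),p2w(p,[(264,255),(386,254)],.1443))
E
```

```text
[[ 0.60517475 -0.11812942  0.168     ]] [[ 0.58664404 -0.09680653  0.0783    ]
 [ 0.62909035 -0.10414525  0.0783    ]] [[ 0.58837099 -0.09672127  0.1443    ]
 [ 0.62785861 -0.10316889  0.1443    ]]
```

```bash

python3 -m handwheel '[{"dx":0.2,"dy":-0.3,"dz":-1,"wx":0,"wy":0,"wz":0,"grip":3},{"dx":0.2,"dy":-0.3,"dz":-2,"wx":0,"wy":0,"wz":0,"grip":3},{"dx":0.2,"dy":-0.3,"dz":-2.7,"wx":0,"wy":0,"wz":0,"grip":3},{"dx":0.2,"dy":-0.3,"dz":-2.9,"wx":0,"wy":0,"wz":0,"grip":3},{"dx":0.2,"dy":-0.3,"dz":-2.9,"wx":0,"wy":0,"wz":0,"grip":3}]'
python3 -m handwheel '[{"dx":0,"dy":0,"dz":-0.1,"wx":0,"wy":0,"wz":0,"grip":3},{"dx":0,"dy":0,"dz":-0.2,"wx":0,"wy":0,"wz":0,"grip":3},{"dx":0,"dy":0,"dz":-0.2,"wx":0,"wy":0,"wz":0,"grip":3}]'
```

```text
t: 5.43
tool_pos: [0.6062, -0.1236, 0.1518]
orientation: [-0.541, -0.455, 0.542, -0.454]
wrist_force: [-0.1, -0.3, -1.6]
grip_width: 0.0414
t: 5.68
tool_pos: [0.6066, -0.1232, 0.151]
orientation: [0.541, 0.455, -0.541, 0.455]
wrist_force: [0.9, -0.6, -1.8]
grip_width: 0.0412
```

```bash

python3 -m handwheel '[{"dx":0,"dy":0,"dz":-0.1,"wx":0,"wy":0,"wz":0,"grip":3},{"dx":0,"dy":0,"dz":-0.2,"wx":0,"wy":0,"wz":0,"grip":3},{"dx":0,"dy":0,"dz":-0.2,"wx":0,"wy":0,"wz":0,"grip":3}]'
python3 -m handwheel '[{"dx":0,"dy":0,"dz":-0.1,"wx":0,"wy":0,"wz":0,"grip":3},{"dx":0,"dy":0,"dz":-0.1,"wx":0,"wy":0,"wz":0,"grip":3}]'
python3 -m handwheel '[{"dx":0,"dy":0,"dz":-0.1,"wx":0,"wy":0,"wz":0,"grip":3},{"dx":0,"dy":0,"dz":-0.1,"wx":0,"wy":0,"wz":0,"grip":3}]'
```

```text
t: 5.93
tool_pos: [0.6065, -0.1232, 0.1488]
orientation: [-0.541, -0.455, 0.541, -0.455]
wrist_force: [0.9, 0.1, -2.2]
grip_width: 0.041
t: 6.1
tool_pos: [0.6065, -0.1232, 0.1477]
orientation: [-0.541, -0.455, 0.541, -0.455]
wrist_force: [-0.1, 0.4, -2.2]
grip_width: 0.0413
t: 6.27
tool_pos: [0.6065, -0.1232, 0.1467]
orientation: [-0.541, -0.455, 0.541, -0.455]
wrist_force: [0.4, 0.2, -2.4]
grip_width: 0.0413
```

```bash

python3 -m handwheel '[{"dx":0,"dy":0,"dz":-0.1,"wx":0,"wy":0,"wz":0,"grip":3},{"dx":0,"dy":0,"dz":-0.1,"wx":0,"wy":0,"wz":0,"grip":3}]'
python3 -m handwheel '[{"dx":0,"dy":0,"dz":-0.1,"wx":0,"wy":0,"wz":0,"grip":3},{"dx":0,"dy":0,"dz":-0.1,"wx":0,"wy":0,"wz":0,"grip":3}]'
```

```text
t: 6.43
tool_pos: [0.6065, -0.1232, 0.1465]
orientation: [0.541, 0.455, -0.541, 0.455]
wrist_force: [-4.2, 1.5, 7.2]
grip_width: 0.0414
t: 6.6
tool_pos: [0.6065, -0.1232, 0.1465]
orientation: [0.541, 0.455, -0.541, 0.455]
wrist_force: [-9.0, 2.8, 19.6]
grip_width: 0.0414
```

```bash

python3 -m handwheel '[{"dx":0,"dy":0,"dz":0.1,"wx":0,"wy":0,"wz":0,"grip":3},{"dx":0,"dy":0,"dz":0.1,"wx":0,"wy":0,"wz":0,"grip":4.4},{"dx":0,"dy":0,"dz":0.1,"wx":0,"wy":0,"wz":0,"grip":5},{"dx":0,"dy":0,"dz":0.1,"wx":0,"wy":0,"wz":0,"grip":7},{"dx":0,"dy":0,"dz":0.1,"wx":0,"wy":0,"wz":0,"grip":8.5}]'
python3 -m handwheel '[{"dx":0,"dy":0,"dz":2,"wx":0,"wy":0,"wz":0,"grip":8.5},{"dx":0,"dy":0,"dz":5,"wx":0,"wy":0,"wz":0,"grip":8.5},{"dx":0,"dy":0,"dz":9,"wx":0,"wy":0,"wz":0,"grip":8.5},{"dx":0,"dy":0,"dz":13,"wx":0,"wy":0,"wz":0,"grip":8.5},{"dx":0,"dy":0,"dz":15,"wx":0,"wy":0,"wz":0,"grip":8.5}]'
python3 -m handwheel '[{"dx":0,"dy":3,"dz":0,"wx":0,"wy":0,"wz":5,"grip":8.5},{"dx":0,"dy":7,"dz":0,"wx":0,"wy":0,"wz":10,"grip":8.5},{"dx":0,"dy":11,"dz":0,"wx":0,"wy":0,"wz":10,"grip":8.5},{"dx":0,"dy":15,"dz":0,"wx":0,"wy":0,"wz":10,"grip":8.5},{"dx":0,"dy":18,"dz":0,"wx":0,"wy":0,"wz":10,"grip":8.5}]'
python3 -m handwheel '[{"dx":0,"dy":0,"dz":0,"wx":0,"wy":0,"wz":0,"grip":8.5},{"dx":0,"dy":0,"dz":0,"wx":0,"wy":0,"wz":0,"grip":8.5}]'
python3 cap.py crate
```

```text
t: 7.02
tool_pos: [0.6065, -0.1233, 0.1457]
orientation: [-0.541, -0.455, 0.541, -0.455]
wrist_force: [0.3, 0.3, 0.9]
grip_width: 0.0725
t: 7.43
tool_pos: [0.6069, -0.1234, 0.3009]
orientation: [0.542, 0.453, -0.54, 0.456]
wrist_force: [0.3, 0.3, 1.0]
grip_width: 0.0852
t: 7.85
tool_pos: [0.6061, 0.0595, 0.2959]
orientation: [0.5, 0.501, -0.499, 0.5]
wrist_force: [0.9, 0.2, -1.3]
grip_width: 0.0851
t: 8.02
tool_pos: [0.6064, 0.0583, 0.2958]
orientation: [0.499, 0.501, -0.499, 0.501]
wrist_force: [-0.7, -0.4, -0.8]
grip_width: 0.085
8.0167 [0.6064 0.0583 0.2958]
```

```bash
cat >> ov.py <<'E'
def rectify(n,x0,x1,y0,y1,z,mm,shapes=()):
    """top-down map: right=+x, up=+y, mm per pixel"""
    p,im=L(n);xs=np.arange(x0,x1,mm/1000);ys=np.arange(y1,y0,-mm/1000)
    X,Y=np.meshgrid(xs,ys);q=proj(p,np.c_[X.ravel(),Y.ravel(),np.full(X.size,z)]).astype(np.float32)
    o=cv2.remap(np.ascontiguousarray(im[:,:,::-1]),q[:,0].reshape(X.shape),q[:,1].reshape(X.shape),cv2.INTER_CUBIC)
    for s in shapes:
        c=np.c_[(s[:,0]-x0)*1000/mm,(y1-s[:,1])*1000/mm]
        cv2.polylines(o,[np.round(c*16).astype(np.int32)],True,(0,0,255),1,cv2.LINE_AA,4)
    return o
E
python3 - <<'E'
from ov import *
def fit(n,x0,x1,y0,y1,z,thr):
    o=rectify(n,x0,x1,y0,y1,z,.5);h=o.astype(int)
    m=((h[:,:,2]-h[:,:,0]>thr)).astype(np.uint8);m=cv2.morphologyEx(m,cv2.MORPH_OPEN,np.ones((9,9)))
    c=max(cv2.findContours(m,0,2)[0],key=cv2.contourArea);r=cv2.minAreaRect(c)
    print(n,"ctr",x0+r[0][0]*.0005,y1-r[0][1]*.0005,"size mm",np.array(r[1])*.5,"ang",-r[2])
fit("crate",.53,.72,.04,.22,.055,25);fit("shelf",.37,.68,.22,.42,.03,20)
a=rectify("crate",.54,.71,.05,.21,.055,.5,[rect(.624,.133,17,.1,.1,.055)])
b=rectify("shelf",.37,.68,.22,.42,.03,.75,[rect(.52,.322,12,.25,.096,.03)])
h=np.zeros((590,760,3),np.uint8);h[:320,:340]=a;h[320:320+b.shape[0],:b.shape[1]]=b
c=cv2.resize(cv2.imread("pics/crate.png"),(416,260));h[:260,344:760]=c
cv2.imwrite("pics/v10.png",h)
E
```

```text
crate ctr 0.6268500213623047 0.13444999694824217 size mm [101.19288635 100.56043243] ang -71.56504821777344
shelf ctr 0.5199859924316406 0.32246435546874996 size mm [ 97.05910492 249.90223694] ang -77.7352294921875
```

View pics/v10.png

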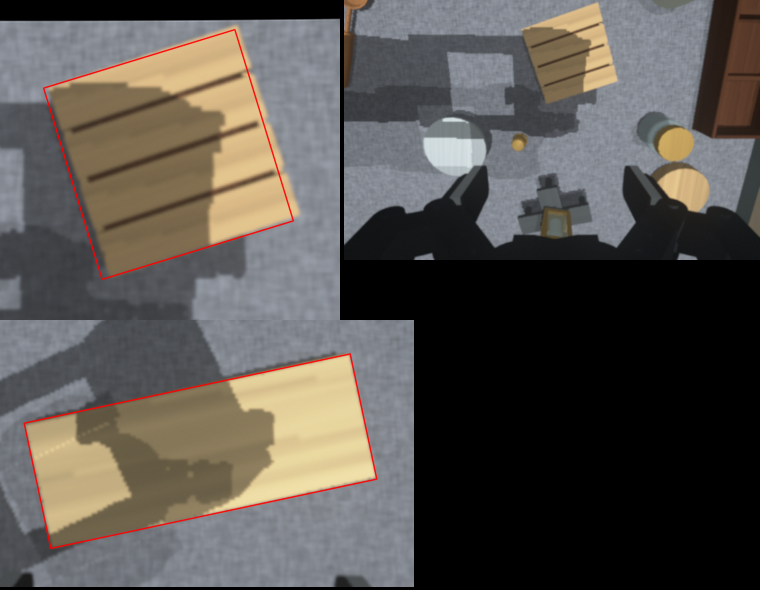

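The lantern stands upright on the cross. Colour fits give the crate at (.6268,.1345) with yaw 18.4° and the shelf at (.520,.3225) with yaw 12.3°, both of the right size. Back to the stack.

```bash

python3 -m handwheel '[{"dx":-1,"dy":-3.8,"dz":0,"wx":0,"wy":0,"wz":0,"grip":8.5},{"dx":-2,"dy":-7.6,"dz":0,"wx":0,"wy":0,"wz":0,"grip":8.5},{"dx":-3,"dy":-11.4,"dz":0,"wx":0,"wy":0,"wz":0,"grip":8.5},{"dx":-4,"dy":-15.2,"dz":0,"wx":0,"wy":0,"wz":0,"grip":8.5},{"dx":-5,"dy":-19,"dz":0,"wx":0,"wy":0,"wz":0,"grip":8.5}]'
python3 -m handwheel '[{"dx":-1,"dy":-3.8,"dz":0,"wx":0,"wy":0,"wz":0,"grip":8.5},{"dx":-2,"dy":-7.6,"dz":0,"wx":0,"wy":0,"wz":0,"grip":8.5},{"dx":-3,"dy":-11.4,"dz":0,"wx":0,"wy":0,"wz":0,"grip":8.5},{"dx":-3,"dy":-13,"dz":0,"wx":0,"wy":0,"wz":0,"grip":8.5},{"dx":-3,"dy":-13,"dz":0,"wx":0,"wy":0,"wz":0,"grip":8.5}]'
python3 -m handwheel '[{"dx":0,"dy":0,"dz":0,"wx":0,"wy":0,"wz":0,"grip":8.5}]'
python3 cap.py stack2
python3 - <<'E'
from ov import *
a=rectify("stack2",.40,.65,-.40,-.25,.072,.32,[rect(.464,-.325,5,.06,.06,.072),circ(.5655,-.3255,.033,.072)])[:290]
b=rectify("stack2",.40,.65,-.40,-.25,.022,.32,[rect(.515,-.3235,0,.21,.062,.022),circ(.5655,-.3255,.033,.022)])[:300]
h=np.vstack([a,b]);print(h.shape);cv2.imwrite("pics/v11.png",h)
E
```

```text
t: 8.48
tool_pos: [0.5554, -0.1362, 0.2959]
orientation: [-0.5, -0.5, 0.5, -0.5]
wrist_force: [0.5, -0.2, 0.4]
grip_width: 0.0848
t: 8.9
tool_pos: [0.5251, -0.2679, 0.2955]
orientation: [-0.501, -0.499, 0.501, -0.499]
wrist_force: [0.3, -0.6, 0.4]
grip_width: 0.0853
t: 8.98
tool_pos: [0.5259, -0.2649, 0.2955]
orientation: [-0.5, -0.5, 0.501, -0.499]
wrist_force: [0.5, 0.6, 0.8]
grip_width: 0.0851
8.9833 [ 0.5259 -0.2649  0.2955]
(590, 782, 3)
```

View pics/v11.png

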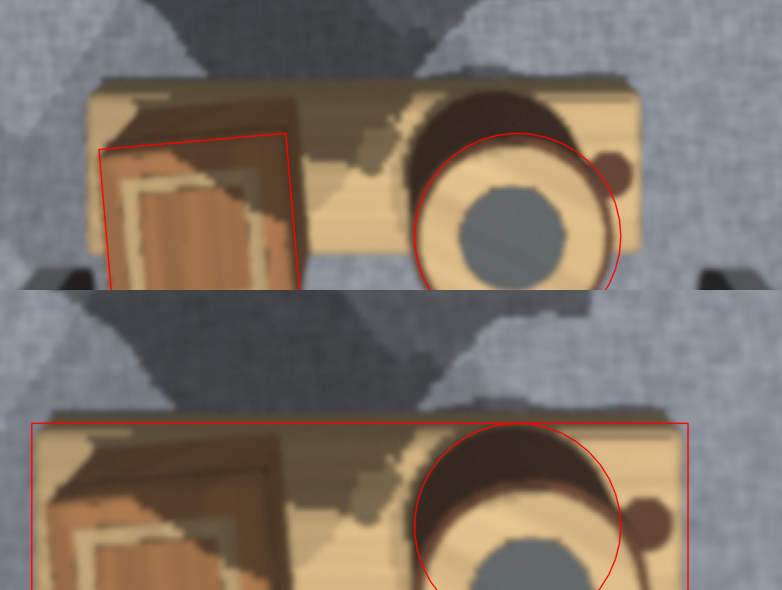

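The log's dark disc centre maps to (.564,-.326), the box at (.464,-.325) with yaw 5° matches, and the board is at about (.5154,-.3245). Now I approach the log.

```bash

python3 -m handwheel '[{"dx":1.9,"dy":-3,"dz":-1,"wx":0,"wy":0,"wz":5,"grip":8.1},{"dx":3.8,"dy":-6.1,"dz":-2,"wx":0,"wy":0,"wz":10,"grip":8.1},{"dx":3.8,"dy":-6.1,"dz":-6,"wx":0,"wy":0,"wz":10,"grip":8.1},{"dx":3.8,"dy":-6.1,"dz":-10,"wx":0,"wy":0,"wz":10,"grip":8.1},{"dx":3.8,"dy":-6.1,"dz":-12,"wx":0,"wy":0,"wz":10,"grip":8.1}]'
python3 -m handwheel '[{"dx":0,"dy":0,"dz":0,"wx":0,"wy":0,"wz":0,"grip":8.1}]'
```

```text
t: 9.45
tool_pos: [0.564, -0.3228, 0.1709]
orientation: [0.454, 0.544, -0.454, 0.54]
wrist_force: [-1.1, 1.1, -1.1]
grip_width: 0.0814
t: 9.53
tool_pos: [0.5635, -0.3223, 0.1706]
orientation: [0.454, 0.545, -0.454, 0.539]
wrist_force: [-0.7, 1.0, -0.6]
grip_width: 0.0812
```

```bash

python3 -m handwheel '[{"dx":0,"dy":-0.37,"dz":-2,"wx":0,"wy":0,"wz":0,"grip":8.1},{"dx":0,"dy":-0.37,"dz":-4,"wx":0,"wy":0,"wz":0,"grip":8.1},{"dx":0,"dy":-0.37,"dz":-6,"wx":0,"wy":0,"wz":0,"grip":8.1},{"dx":0,"dy":-0.37,"dz":-7.5,"wx":0,"wy":0,"wz":0,"grip":8.1},{"dx":0,"dy":-0.37,"dz":-7.5,"wx":0,"wy":0,"wz":0,"grip":7.4}]'
python3 -m handwheel '[{"dx":0,"dy":0,"dz":0,"wx":0,"wy":0,"wz":0,"grip":6.9},{"dx":0,"dy":0,"dz":0,"wx":0,"wy":0,"wz":0,"grip":6.2},{"dx":0,"dy":0,"dz":0,"wx":0,"wy":0,"wz":0,"grip":5.5},{"dx":0,"dy":0,"dz":0,"wx":0,"wy":0,"wz":0,"grip":5.5},{"dx":0,"dy":0,"dz":0,"wx":0,"wy":0,"wz":0,"grip":5.5}]'
python3 -m handwheel '[{"dx":0,"dy":0,"dz":1,"wx":0,"wy":0,"wz":0,"grip":5.5},{"dx":0,"dy":0,"dz":4,"wx":0,"wy":0,"wz":0,"grip":5.5},{"dx":0,"dy":0,"dz":8,"wx":0,"wy":0,"wz":0,"grip":5.5},{"dx":0,"dy":0,"dz":9,"wx":0,"wy":0,"wz":0,"grip":5.5},{"dx":0,"dy":0,"dz":9,"wx":0,"wy":0,"wz":0,"grip":5.5}]'
```

```text
t: 9.95
tool_pos: [0.5644, -0.3268, 0.0997]
orientation: [0.454, 0.543, -0.454, 0.541]
wrist_force: [-0.1, 0.4, -1.2]
grip_width: 0.074
t: 10.37
tool_pos: [0.5654, -0.3282, 0.1032]
orientation: [0.454, 0.541, -0.454, 0.543]
wrist_force: [0.6, 2.6, 8.9]
grip_width: 0.0647
t: 10.78
tool_pos: [0.5656, -0.3286, 0.1963]
orientation: [0.454, 0.539, -0.454, 0.545]
wrist_force: [0.3, -0.1, -1.9]
grip_width: 0.0648
```

```bash

python3 -m handwheel '[{"dx":-1.5,"dy":3,"dz":2,"wx":0,"wy":0,"wz":0,"grip":5.5},{"dx":-3,"dy":6.2,"dz":3.5,"wx":0,"wy":0,"wz":0,"grip":5.5},{"dx":-4.5,"dy":10,"dz":3.5,"wx":0,"wy":0,"wz":0,"grip":5.5},{"dx":-6,"dy":13.8,"dz":3.5,"wx":0,"wy":0,"wz":0,"grip":5.5},{"dx":-7.5,"dy":17.6,"dz":3.5,"wx":0,"wy":0,"wz":0,"grip":5.5}]'
python3 -m handwheel '[{"dx":-1.2,"dy":3.8,"dz":0,"wx":0,"wy":0,"wz":0,"grip":5.5},{"dx":-2.4,"dy":7.6,"dz":0,"wx":0,"wy":0,"wz":0,"grip":5.5},{"dx":-3.6,"dy":11.4,"dz":-1,"wx":0,"wy":0,"wz":0,"grip":5.5},{"dx":-3.7,"dy":15.2,"dz":-3,"wx":0,"wy":0,"wz":0,"grip":5.5},{"dx":-3.7,"dy":15.2,"dz":-6,"wx":0,"wy":0,"wz":0,"grip":5.5}]'
python3 -m handwheel '[{"dx":0,"dy":0,"dz":0,"wx":0,"wy":0,"wz":0,"grip":5.5}]'
python3 cap.py r1
python3 - <<'E'
from ov import *
p,s=pickle.load(open("r1.pkl","rb"));t=s["tool_pos"];zb=t[2]-.0812
cv2.imwrite("pics/v12.png",panel("r1",(140,100,500,390),2,[circ(.454,.001,.048,.04),circ(t[0],t[1],.033,zb),circ(t[0],t[1],.033,zb+.05)]))
E
```

```text
t: 11.2
tool_pos: [0.4883, -0.1504, 0.2256]
orientation: [0.454, 0.542, -0.454, 0.542]
wrist_force: [-0.0, 0.3, -0.9]
grip_width: 0.0648
t: 11.62
tool_pos: [0.4523, 0.0047, 0.1673]
orientation: [0.454, 0.542, -0.452, 0.544]
wrist_force: [1.9, -2.0, -1.7]
grip_width: 0.0651
t: 11.7
tool_pos: [0.4502, 0.0021, 0.1617]
orientation: [0.452, 0.545, -0.454, 0.541]
wrist_force: [-0.2, -0.2, -3.4]
grip_width: 0.0651
11.7 [0.4502 0.0021 0.1617]
```

View pics/v12.png

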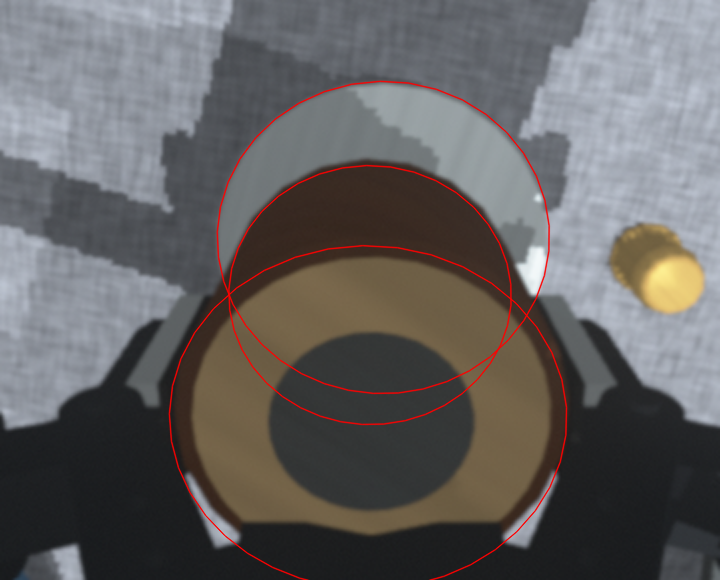

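```bash

python3 -m handwheel '[{"dx":0.33,"dy":-0.25,"dz":-1.2,"wx":0,"wy":0,"wz":0,"grip":5.5},{"dx":0.33,"dy":-0.25,"dz":-2.4,"wx":0,"wy":0,"wz":0,"grip":5.5},{"dx":0.33,"dy":-0.25,"dz":-3.2,"wx":0,"wy":0,"wz":0,"grip":5.5},{"dx":0.33,"dy":-0.25,"dz":-3.6,"wx":0,"wy":0,"wz":0,"grip":5.5},{"dx":0.33,"dy":-0.25,"dz":-3.6,"wx":0,"wy":0,"wz":0,"grip":5.5}]'
python3 -m handwheel '[{"dx":0,"dy":0,"dz":-0.1,"wx":0,"wy":0,"wz":0,"grip":5.5},{"dx":0,"dy":0,"dz":-0.2,"wx":0,"wy":0,"wz":0,"grip":5.5},{"dx":0,"dy":0,"dz":-0.2,"wx":0,"wy":0,"wz":0,"grip":5.5}]'
```

```text
t: 12.17
tool_pos: [0.4559, -0.0031, 0.1299]
orientation: [0.454, 0.542, -0.455, 0.541]
wrist_force: [0.1, 0.3, -2.1]
grip_width: 0.065
t: 12.42
tool_pos: [0.456, -0.0026, 0.1283]
orientation: [0.454, 0.542, -0.454, 0.542]
wrist_force: [0.4, 1.5, -1.4]
grip_width: 0.0651
```

```bash

python3 -m handwheel '[{"dx":-0.25,"dy":0.2,"dz":-0.2,"wx":0,"wy":0,"wz":0,"grip":5.5},{"dx":-0.25,"dy":0.2,"dz":-0.4,"wx":0,"wy":0,"wz":0,"grip":5.5},{"dx":-0.25,"dy":0.2,"dz":-0.5,"wx":0,"wy":0,"wz":0,"grip":5.5},{"dx":-0.25,"dy":0.2,"dz":-0.5,"wx":0,"wy":0,"wz":0,"grip":5.5}]'
python3 -m handwheel '[{"dx":0,"dy":0,"dz":-0.1,"wx":0,"wy":0,"wz":0,"grip":5.5},{"dx":0,"dy":0,"dz":-0.1,"wx":0,"wy":0,"wz":0,"grip":5.5}]'
python3 -m handwheel '[{"dx":0,"dy":0,"dz":-0.07,"wx":0,"wy":0,"wz":0,"grip":5.5},{"dx":0,"dy":0,"dz":-0.07,"wx":0,"wy":0,"wz":0,"grip":5.5}]'
```

```text
t: 12.75
tool_pos: [0.4532, -0.0004, 0.1226]
orientation: [0.454, 0.542, -0.454, 0.542]
wrist_force: [1.0, 0.3, -2.5]
grip_width: 0.0649
t: 12.92
tool_pos: [0.4533, -0.0004, 0.1218]
orientation: [0.454, 0.542, -0.454, 0.542]
wrist_force: [0.4, 0.1, -1.8]
grip_width: 0.0648
t: 13.08
tool_pos: [0.4534, -0.0005, 0.1212]
orientation: [0.454, 0.542, -0.454, 0.542]
wrist_force: [-0.1, -0.8, -0.5]
grip_width: 0.0648
```

```bash

python3 -m handwheel '[{"dx":0,"dy":0,"dz":-0.07,"wx":0,"wy":0,"wz":0,"grip":5.5},{"dx":0,"dy":0,"dz":-0.07,"wx":0,"wy":0,"wz":0,"grip":5.5}]'
```

```text
t: 13.25
tool_pos: [0.4534, -0.0004, 0.1212]
orientation: [0.454, 0.542, -0.454, 0.542]
wrist_force: [-7.2, 0.7, 13.1]
grip_width: 0.0648
```

```bash

python3 -m handwheel '[{"dx":0,"dy":0,"dz":0.05,"wx":0,"wy":0,"wz":0,"grip":5.5},{"dx":0,"dy":0,"dz":0.1,"wx":0,"wy":0,"wz":0,"grip":6.8},{"dx":0,"dy":0,"dz":0.1,"wx":0,"wy":0,"wz":0,"grip":7.4},{"dx":0,"dy":0,"dz":0.1,"wx":0,"wy":0,"wz":0,"grip":8.2},{"dx":0,"dy":0,"dz":0.1,"wx":0,"wy":0,"wz":0,"grip":8.5}]'
python3 -m handwheel '[{"dx":0,"dy":0,"dz":2,"wx":0,"wy":0,"wz":0,"grip":8.5},{"dx":0,"dy":0,"dz":6,"wx":0,"wy":0,"wz":0,"grip":8.5},{"dx":0,"dy":0,"dz":10,"wx":0,"wy":0,"wz":0,"grip":8.5},{"dx":0,"dy":0,"dz":14,"wx":0,"wy":0,"wz":0,"grip":8.5},{"dx":0,"dy":0,"dz":15,"wx":0,"wy":0,"wz":0,"grip":8.5}]'
python3 cap.py r2
python3 -m handwheel '[{"dx":0.2,"dy":-3.5,"dz":0.5,"wx":0,"wy":0,"wz":-5,"grip":8.5},{"dx":0.4,"dy":-7.5,"dz":0.5,"wx":0,"wy":0,"wz":-5,"grip":8.5},{"dx":0.6,"dy":-11.5,"dz":0.5,"wx":0,"wy":0,"wz":-5,"grip":8.5},{"dx":0.8,"dy":-15.5,"dz":0.5,"wx":0,"wy":0,"wz":-5,"grip":8.5},{"dx":1.1,"dy":-19.5,"dz":0.5,"wx":0,"wy":0,"wz":-5,"grip":8.5}]'
python3 -m handwheel '[{"dx":0,"dy":-4,"dz":0,"wx":0,"wy":0,"wz":0,"grip":8.5},{"dx":0,"dy":-7.5,"dz":0,"wx":0,"wy":0,"wz":0,"grip":8.5},{"dx":0,"dy":-7.5,"dz":0,"wx":0,"wy":0,"wz":0,"grip":8.5},{"dx":0,"dy":-7.5,"dz":0,"wx":0,"wy":0,"wz":0,"grip":8.5}]'
python3 cap.py b1
python3 - <<'E'
from ov import *
a=rectify("r2",.39,.52,-.06,.07,.09,.5,[circ(.454,.001,.033,.09)])
a2=rectify("r2",.39,.52,-.06,.07,.04,.5,[circ(.454,.001,.048,.04),circ(.454,.001,.033,.04)])
b=rectify("b1",.40,.52,-.39,-.27,.072,.36,[rect(.464,-.325,5,.06,.06,.072)])[:333,:333]
c=rectify("b1",.39,.65,-.38,-.26,.022,.6,[rect(.5154,-.3245,0,.21,.062,.022)])
h=np.zeros((600,780,3),np.uint8);h[:260,:260]=a;h[260:520,:260]=a2;h[:b.shape[0],300:300+b.shape[1]]=b;h[340:340+c.shape[0],300:300+c.shape[1]]=c
cv2.imwrite("pics/v13.png",h)
E
```

```text
t: 13.67
tool_pos: [0.4533, -0.0005, 0.1214]
orientation: [0.454, 0.542, -0.454, 0.542]
wrist_force: [-0.2, 0.5, 0.3]
grip_width: 0.0847
t: 14.08
tool_pos: [0.4544, -0.0006, 0.2774]
orientation: [0.455, 0.54, -0.453, 0.544]
wrist_force: [0.8, 0.0, 1.6]
grip_width: 0.0851
14.0833 [ 0.4544 -0.0006  0.2774]
t: 14.55
tool_pos: [0.4639, -0.1973, 0.276]
orientation: [0.477, 0.522, -0.477, 0.522]
wrist_force: [0.5, 0.1, -0.1]
grip_width: 0.0848
t: 14.88
tool_pos: [0.464, -0.272, 0.2753]
orientation: [0.478, 0.522, -0.478, 0.52]
wrist_force: [-0.4, 0.8, -0.0]
grip_width: 0.0847
14.8833 [ 0.464  -0.272   0.2753]
```

View pics/v13.png

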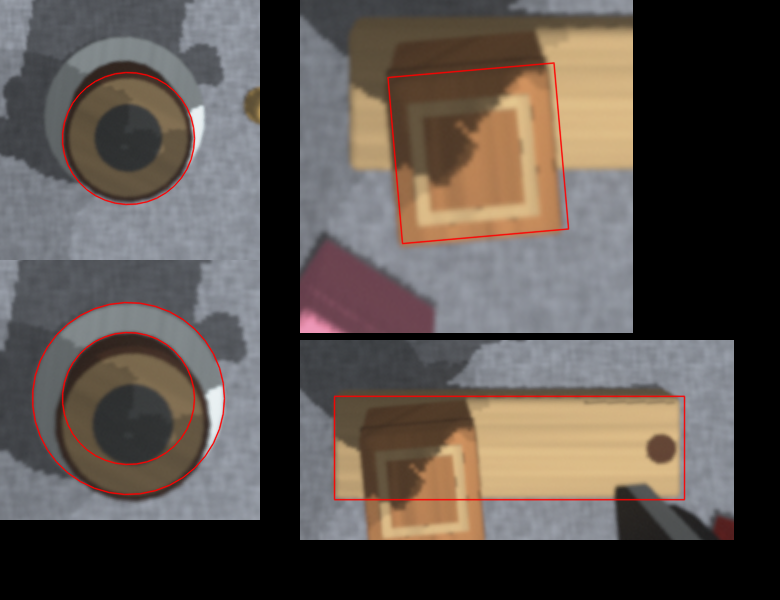

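The log is centred on its disc to within about 1 mm, and the box outline matches. Now the box.

```bash

python3 -m handwheel '[{"dx":-0.1,"dy":-3,"dz":-2,"wx":0,"wy":0,"wz":0,"grip":7.9},{"dx":-0.1,"dy":-5.3,"dz":-4,"wx":0,"wy":0,"wz":0,"grip":7.9},{"dx":-0.1,"dy":-5.3,"dz":-8,"wx":0,"wy":0,"wz":0,"grip":7.9},{"dx":-0.1,"dy":-5.3,"dz":-11,"wx":0,"wy":0,"wz":0,"grip":7.9},{"dx":-0.1,"dy":-5.3,"dz":-12,"wx":0,"wy":0,"wz":0,"grip":7.9}]'
python3 -m handwheel '[{"dx":0,"dy":0,"dz":0,"wx":0,"wy":0,"wz":0,"grip":7.9},{"dx":0,"dy":0,"dz":0,"wx":0,"wy":0,"wz":0,"grip":7.9}]'
```

```text
t: 15.35
tool_pos: [0.4623, -0.3214, 0.152]
orientation: [0.477, 0.524, -0.477, 0.52]
wrist_force: [-0.5, 0.6, -0.6]
grip_width: 0.0789
t: 15.52
tool_pos: [0.4639, -0.3229, 0.1577]
orientation: [0.477, 0.522, -0.477, 0.522]
wrist_force: [1.3, -0.8, 0.6]
grip_width: 0.0789
```

```bash

python3 -m handwheel '[{"dx":-0.1,"dy":-0.2,"dz":-2,"wx":0,"wy":0,"wz":0,"grip":7.9},{"dx":-0.1,"dy":-0.2,"dz":-4,"wx":0,"wy":0,"wz":0,"grip":7.9},{"dx":-0.1,"dy":-0.2,"dz":-5.8,"wx":0,"wy":0,"wz":0,"grip":7.9},{"dx":-0.1,"dy":-0.2,"dz":-6.2,"wx":0,"wy":0,"wz":0,"grip":7.9},{"dx":-0.1,"dy":-0.2,"dz":-6.2,"wx":0,"wy":0,"wz":0,"grip":7}]'
python3 -m handwheel '[{"dx":0,"dy":0,"dz":0,"wx":0,"wy":0,"wz":0,"grip":6.3},{"dx":0,"dy":0,"dz":0,"wx":0,"wy":0,"wz":0,"grip":5.6},{"dx":0,"dy":0,"dz":0,"wx":0,"wy":0,"wz":0,"grip":5},{"dx":0,"dy":0,"dz":0,"wx":0,"wy":0,"wz":0,"grip":5},{"dx":0,"dy":0,"dz":0,"wx":0,"wy":0,"wz":0,"grip":5}]'
python3 -m handwheel '[{"dx":0,"dy":0,"dz":1,"wx":0,"wy":0,"wz":0,"grip":5},{"dx":0,"dy":0,"dz":4,"wx":0,"wy":0,"wz":0,"grip":5},{"dx":0,"dy":0,"dz":8,"wx":0,"wy":0,"wz":0,"grip":5},{"dx":0,"dy":0,"dz":12,"wx":0,"wy":0,"wz":0,"grip":5},{"dx":0,"dy":0,"dz":12,"wx":0,"wy":0,"wz":0,"grip":5}]'
```

```text
t: 15.93
tool_pos: [0.4628, -0.3254, 0.0955]
orientation: [0.477, 0.522, -0.477, 0.522]
wrist_force: [-0.0, 0.1, -0.2]
grip_width: 0.0702
t: 16.35
tool_pos: [0.4631, -0.326, 0.0968]
orientation: [0.477, 0.521, -0.477, 0.523]
wrist_force: [-0.6, 1.3, 9.3]
grip_width: 0.0595
t: 16.77
tool_pos: [0.4639, -0.3268, 0.2241]
orientation: [0.477, 0.517, -0.477, 0.526]
wrist_force: [0.5, -0.4, 0.2]
grip_width: 0.0594
```

```bash

python3 -m handwheel '[{"dx":1,"dy":3.7,"dz":1.5,"wx":0,"wy":0,"wz":3,"grip":5},{"dx":2,"dy":7.4,"dz":2,"wx":0,"wy":0,"wz":6,"grip":5},{"dx":3,"dy":11.1,"dz":2,"wx":0,"wy":0,"wz":9,"grip":5},{"dx":4,"dy":14.8,"dz":2,"wx":0,"wy":0,"wz":12,"grip":5},{"dx":5.3,"dy":18.5,"dz":2,"wx":0,"wy":0,"wz":13.2,"grip":5}]'
python3 -m handwheel '[{"dx":1.4,"dy":3.7,"dz":0,"wx":0,"wy":0,"wz":0,"grip":5},{"dx":2.8,"dy":7.4,"dz":0,"wx":0,"wy":0,"wz":0,"grip":5},{"dx":4.2,"dy":11.1,"dz":0,"wx":0,"wy":0,"wz":0,"grip":5},{"dx":5.6,"dy":14.8,"dz":0,"wx":0,"wy":0,"wz":0,"grip":5},{"dx":7,"dy":18.5,"dz":0,"wx":0,"wy":0,"wz":0,"grip":5}]'
python3 -m handwheel '[{"dx":1.4,"dy":3.7,"dz":0,"wx":0,"wy":0,"wz":0,"grip":5},{"dx":2.8,"dy":6.4,"dz":-1,"wx":0,"wy":0,"wz":0,"grip":5},{"dx":4,"dy":9,"dz":-3,"wx":0,"wy":0,"wz":0,"grip":5},{"dx":4,"dy":9,"dz":-6,"wx":0,"wy":0,"wz":0,"grip":5},{"dx":4,"dy":9,"dz":-7,"wx":0,"wy":0,"wz":0,"grip":5}]'
python3 -m handwheel '[{"dx":0,"dy":0,"dz":0,"wx":0,"wy":0,"wz":0,"grip":5},{"dx":0,"dy":0,"dz":0,"wx":0,"wy":0,"wz":0,"grip":5}]'
python3 cap.py k1
python3 - <<'E'
from ov import *
p,s=pickle.load(open("k1.pkl","rb"));t=s["tool_pos"];zb=t[2]-.0748
print("yaw",R.from_quat(s["orientation"]).as_matrix()[:,1])
cv2.imwrite("pics/v14.png",panel("k1",(140,60,500,360),2,[rect(.6268,.1345,18.4,.1,.1,.055),rect(t[0],t[1],18.4,.06,.06,zb),rect(t[0],t[1],18.4,.06,.06,zb+.05)]))
E
```

```text
t: 17.18
tool_pos: [0.5152, -0.1387, 0.2362]
orientation: [0.414, 0.573, -0.413, 0.574]
wrist_force: [1.5, -0.6, -0.8]
grip_width: 0.0595
t: 17.6
tool_pos: [0.5857, 0.0467, 0.2361]
orientation: [0.415, 0.573, -0.414, 0.574]
wrist_force: [1.0, -0.3, -0.9]
grip_width: 0.0597
t: 18.02
tool_pos: [0.6245, 0.1359, 0.1617]
orientation: [0.413, 0.574, -0.414, 0.573]
wrist_force: [-0.4, -0.2, -2.7]
grip_width: 0.0592
t: 18.18
tool_pos: [0.6254, 0.1339, 0.1657]
orientation: [0.414, 0.573, -0.414, 0.573]
wrist_force: [0.2, -0.1, -1.0]
grip_width: 0.0591
18.1833 [0.6254 0.1339 0.1657]
yaw [9.49786287e-01 3.12899314e-01 1.67602726e-04]
```

View pics/v14.png

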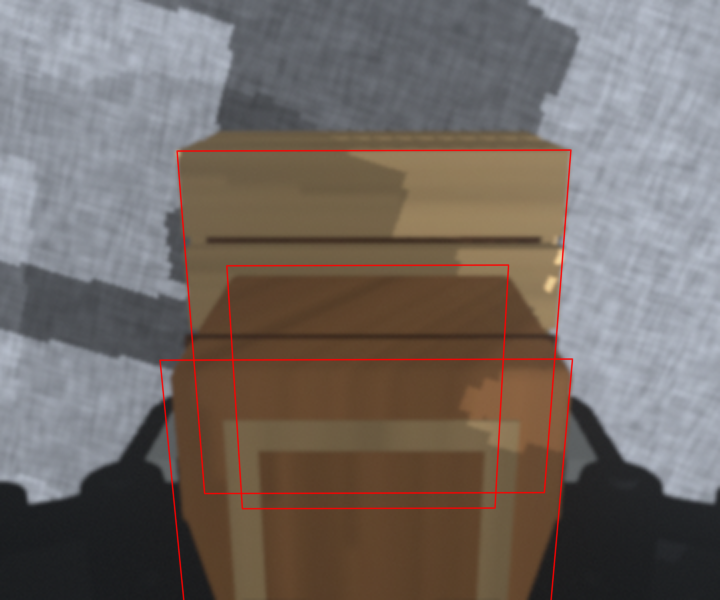

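```bash

python3 -m handwheel '[{"dx":0.11,"dy":0.15,"dz":-1,"wx":0,"wy":0,"wz":0.2,"grip":5},{"dx":0.11,"dy":0.15,"dz":-2,"wx":0,"wy":0,"wz":0.2,"grip":5},{"dx":0.11,"dy":0.15,"dz":-2.8,"wx":0,"wy":0,"wz":0.2,"grip":5},{"dx":0.11,"dy":0.15,"dz":-3,"wx":0,"wy":0,"wz":0.2,"grip":5},{"dx":0.11,"dy":0.15,"dz":-3,"wx":0,"wy":0,"wz":0.2,"grip":5}]'
python3 -m handwheel '[{"dx":0,"dy":0,"dz":-0.1,"wx":0,"wy":0,"wz":0,"grip":5},{"dx":0,"dy":0,"dz":-0.2,"wx":0,"wy":0,"wz":0,"grip":5},{"dx":0,"dy":0,"dz":-0.2,"wx":0,"wy":0,"wz":0,"grip":5}]'
```

```text
t: 18.65
tool_pos: [0.6261, 0.1359, 0.1335]
orientation: [0.413, 0.574, -0.414, 0.573]
wrist_force: [-0.6, 0.5, -1.4]
grip_width: 0.0597
t: 18.9
tool_pos: [0.6265, 0.1361, 0.1326]
orientation: [0.413, 0.574, -0.413, 0.574]
wrist_force: [-0.1, 1.1, -1.8]
grip_width: 0.0595
```

```bash

python3 -m handwheel '[{"dx":0,"dy":-0.05,"dz":-0.1,"wx":0,"wy":0,"wz":0,"grip":5},{"dx":0,"dy":-0.05,"dz":-0.15,"wx":0,"wy":0,"wz":0,"grip":5},{"dx":0,"dy":-0.05,"dz":-0.15,"wx":0,"wy":0,"wz":0,"grip":5}]'
python3 -m handwheel '[{"dx":0,"dy":0,"dz":-0.07,"wx":0,"wy":0,"wz":0,"grip":5},{"dx":0,"dy":0,"dz":-0.07,"wx":0,"wy":0,"wz":0,"grip":5}]'
```

```text
t: 19.15
tool_pos: [0.6264, 0.1355, 0.131]
orientation: [0.413, 0.574, -0.413, 0.574]
wrist_force: [0.0, -0.3, -1.0]
grip_width: 0.0595
t: 19.32
tool_pos: [0.6264, 0.1356, 0.1302]
orientation: [0.413, 0.574, -0.413, 0.574]
wrist_force: [-0.4, 0.4, -1.7]
grip_width: 0.0599
```

```bash

python3 -m handwheel '[{"dx":0,"dy":0,"dz":-0.07,"wx":0,"wy":0,"wz":0,"grip":5},{"dx":0,"dy":0,"dz":-0.07,"wx":0,"wy":0,"wz":0,"grip":5}]'
```

```text
t: 19.48
tool_pos: [0.6265, 0.1356, 0.1298]
orientation: [0.413, 0.574, -0.413, 0.574]
wrist_force: [-1.7, 0.6, 2.2]
grip_width: 0.0596
```

```bash

python3 -m handwheel '[{"dx":0,"dy":0,"dz":0,"wx":0,"wy":0,"wz":0,"grip":6.1},{"dx":0,"dy":0,"dz":0,"wx":0,"wy":0,"wz":0,"grip":6.6},{"dx":0,"dy":0,"dz":0,"wx":0,"wy":0,"wz":0,"grip":7.4},{"dx":0,"dy":0,"dz":0,"wx":0,"wy":0,"wz":0,"grip":8.2},{"dx":0,"dy":0,"dz":0,"wx":0,"wy":0,"wz":0,"grip":8.5}]'
python3 -m handwheel '[{"dx":0,"dy":0,"dz":2,"wx":0,"wy":0,"wz":0,"grip":8.5},{"dx":0,"dy":0,"dz":6,"wx":0,"wy":0,"wz":0,"grip":8.5},{"dx":0,"dy":0,"dz":10,"wx":0,"wy":0,"wz":0,"grip":8.5},{"dx":0,"dy":0,"dz":14,"wx":0,"wy":0,"wz":0,"grip":8.5},{"dx":0,"dy":0,"dz":16,"wx":0,"wy":0,"wz":0,"grip":8.5}]'
python3 cap.py k2
python3 -m handwheel '[{"dx":-1,"dy":-3.8,"dz":0,"wx":0,"wy":0,"wz":6,"grip":8.5},{"dx":-2,"dy":-7.6,"dz":0,"wx":0,"wy":0,"wz":12,"grip":8.5},{"dx":-3,"dy":-11.4,"dz":0,"wx":0,"wy":0,"wz":18,"grip":8.5},{"dx":-4,"dy":-15.2,"dz":0,"wx":0,"wy":0,"wz":24,"grip":8.5},{"dx":-5,"dy":-19,"dz":0,"wx":0,"wy":0,"wz":30,"grip":8.5}]'
python3 -m handwheel '[{"dx":-1,"dy":-3.8,"dz":0,"wx":0,"wy":0,"wz":6,"grip":8.5},{"dx":-2,"dy":-7.6,"dz":0,"wx":0,"wy":0,"wz":12,"grip":8.5},{"dx":-3,"dy":-11.4,"dz":0,"wx":0,"wy":0,"wz":18,"grip":8.5},{"dx":-4,"dy":-15.2,"dz":0,"wx":0,"wy":0,"wz":24,"grip":8.5},{"dx":-5,"dy":-19,"dz":0,"wx":0,"wy":0,"wz":30,"grip":8.5}]'
python3 -m handwheel '[{"dx":-1,"dy":-3.8,"dz":0,"wx":0,"wy":0,"wz":6,"grip":8.5},{"dx":-2,"dy":-7.6,"dz":0,"wx":0,"wy":0,"wz":11.4,"grip":8.5},{"dx":-2.6,"dy":-8,"dz":0,"wx":0,"wy":0,"wz":11.4,"grip":8.5},{"dx":-2.6,"dy":-8,"dz":0,"wx":0,"wy":0,"wz":11.4,"grip":8.5},{"dx":-2.6,"dy":-8,"dz":0,"wx":0,"wy":0,"wz":11.4,"grip":8.5}]'
python3 cap.py bd
python3 - <<'E'
from ov import *
print(R.from_quat(status.observe()["orientation"]).as_matrix()[:,1].round(4))
def fit(n,x0,x1,y0,y1,z,thr):
    o=rectify(n,x0,x1,y0,y1,z,.5);h=o.astype(int)
    m=((h[:,:,2]-h[:,:,0]>thr)).astype(np.uint8);m=cv2.morphologyEx(m,cv2.MORPH_OPEN,np.ones((9,9)))
    c=max(cv2.findContours(m,0,2)[0],key=cv2.contourArea);r=cv2.minAreaRect(c)
    print(n,"ctr",x0+r[0][0]*.0005,y1-r[0][1]*.0005,"size mm",np.array(r[1])*.5,"ang",-r[2])
fit("bd",.39,.64,-.375,-.27,.022,25)
a=rectify("bd",.39,.65,-.40,-.25,.022,1/1.7,[rect(.5154,-.3245,0,.21,.062,.022)])
b=rectify("k2",.55,.70,.06,.21,.105,.5,[rect(.6268,.1345,18.4,.06,.06,.105)])
c=rectify("k2",.55,.70,.06,.21,.055,.5,[rect(.6268,.1345,18.4,.1,.1,.055),rect(.6268,.1345,18.4,.06,.06,.055)])
h=np.zeros((600,780,3),np.uint8);h[:300,:300]=b[:300,:300];h[:300,310:610]=c[:300,:300];h[310:310+a.shape[0],:a.shape[1]]=a
cv2.imwrite("pics/v15.png",h)
E
```

```text
t: 19.9
tool_pos: [0.6264, 0.1356, 0.1295]
orientation: [0.413, 0.574, -0.413, 0.574]
wrist_force: [0.1, 0.9, 0.1]
grip_width: 0.0848
t: 20.32
tool_pos: [0.6268, 0.1356, 0.295]
orientation: [0.415, 0.572, -0.412, 0.575]
wrist_force: [1.1, -0.3, 1.1]
grip_width: 0.0848
20.3167 [0.6268 0.1356 0.295 ]
t: 20.78
tool_pos: [0.5756, -0.0559, 0.2895]
orientation: [0.249, 0.662, -0.249, 0.662]
wrist_force: [1.4, -0.3, 0.2]
grip_width: 0.085
t: 21.2
tool_pos: [0.5255, -0.2462, 0.2896]
orientation: [0.069, 0.704, -0.069, 0.704]
wrist_force: [0.2, 0.4, 0.2]
grip_width: 0.0848
t: 21.62
tool_pos: [0.5003, -0.3245, 0.2894]
orientation: [0.002, 0.707, -0.001, 0.707]
wrist_force: [-0.4, -0.1, 0.3]
grip_width: 0.0848
21.6167 [ 0.5003 -0.3245  0.2894]
[3.1e-03 1.0e+00 2.0e-04]
bd ctr 0.513973876953125 -0.32523474121093754 size mm [ 60.99664307 208.11099243] ang -89.82424926757812
```

View pics/v15.png

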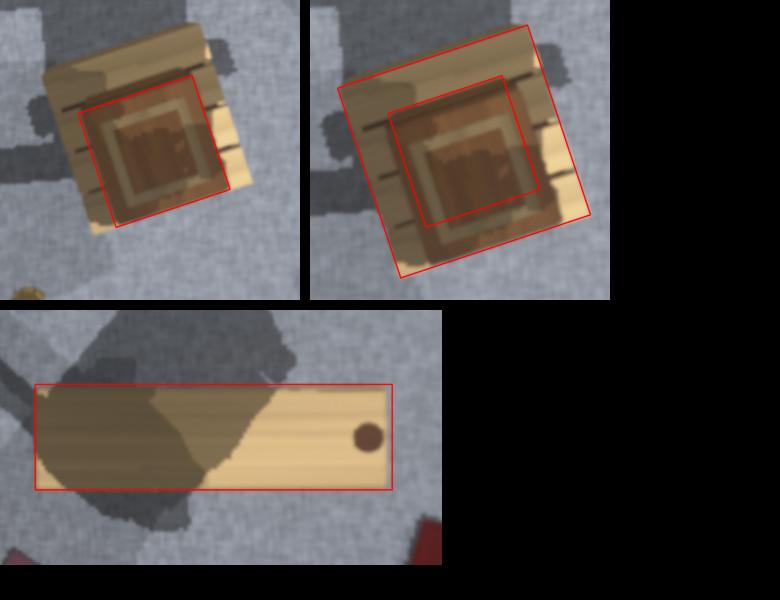

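The box is square and centred on its crate. The board fits at (.514,-.3252) with yaw 0.2°. Now I grasp the board.

```bash

python3 -m handwheel '[{"dx":1.37,"dy":-0.05,"dz":-4,"wx":0,"wy":0,"wz":0,"grip":7.7},{"dx":1.37,"dy":-0.05,"dz":-8,"wx":0,"wy":0,"wz":0,"grip":7.7},{"dx":1.37,"dy":-0.05,"dz":-12,"wx":0,"wy":0,"wz":0,"grip":7.7},{"dx":1.37,"dy":-0.05,"dz":-15,"wx":0,"wy":0,"wz":0,"grip":7.7},{"dx":1.37,"dy":-0.05,"dz":-17,"wx":0,"wy":0,"wz":0,"grip":7.7}]'
python3 -m handwheel '[{"dx":0,"dy":0,"dz":-1.5,"wx":0,"wy":0,"wz":0,"grip":7.7},{"dx":0,"dy":0,"dz":-3,"wx":0,"wy":0,"wz":0,"grip":7.7},{"dx":0,"dy":0,"dz":-4.3,"wx":0,"wy":0,"wz":0,"grip":7.7},{"dx":0,"dy":0,"dz":-4.3,"wx":0,"wy":0,"wz":0,"grip":7.7},{"dx":0,"dy":0,"dz":-4.3,"wx":0,"wy":0,"wz":0,"grip":7.7}]'
```

```text
t: 22.08
tool_pos: [0.514, -0.3226, 0.1162]
orientation: [0.001, 0.708, 0.0, 0.706]
wrist_force: [0.1, 1.1, 0.3]
grip_width: 0.0769
t: 22.5
tool_pos: [0.5145, -0.3242, 0.0765]
orientation: [0.001, 0.707, -0.0, 0.707]
wrist_force: [0.2, -0.1, 0.2]
grip_width: 0.0775
```

```bash

python3 -m handwheel '[{"dx":0,"dy":-0.1,"dz":-0.4,"wx":0,"wy":0,"wz":0,"grip":7.4},{"dx":0,"dy":-0.1,"dz":-0.75,"wx":0,"wy":0,"wz":0,"grip":7},{"dx":0,"dy":-0.1,"dz":-0.75,"wx":0,"wy":0,"wz":0,"grip":6.6},{"dx":0,"dy":-0.1,"dz":-0.75,"wx":0,"wy":0,"wz":0,"grip":6.4}]'
python3 -m handwheel '[{"dx":0,"dy":0,"dz":0,"wx":0,"wy":0,"wz":0,"grip":6},{"dx":0,"dy":0,"dz":0,"wx":0,"wy":0,"wz":0,"grip":5.5},{"dx":0,"dy":0,"dz":0,"wx":0,"wy":0,"wz":0,"grip":5},{"dx":0,"dy":0,"dz":0,"wx":0,"wy":0,"wz":0,"grip":5},{"dx":0,"dy":0,"dz":0,"wx":0,"wy":0,"wz":0,"grip":5}]'
python3 -m handwheel '[{"dx":0,"dy":0,"dz":0.7,"wx":0,"wy":0,"wz":0,"grip":5},{"dx":0,"dy":0,"dz":1.5,"wx":0,"wy":0,"wz":0,"grip":5},{"dx":0,"dy":0,"dz":3,"wx":0,"wy":0,"wz":0,"grip":5},{"dx":0,"dy":0,"dz":3,"wx":0,"wy":0,"wz":0,"grip":5},{"dx":0,"dy":0,"dz":3,"wx":0,"wy":0,"wz":0,"grip":5}]'
```

```text
t: 22.83
tool_pos: [0.5142, -0.326, 0.0693]
orientation: [0.001, 0.707, -0.001, 0.707]
wrist_force: [0.3, 1.0, -0.6]
grip_width: 0.0638
t: 23.25
tool_pos: [0.5142, -0.3261, 0.0697]
orientation: [0.001, 0.707, -0.001, 0.707]
wrist_force: [-1.7, 1.8, 5.5]
grip_width: 0.0607
t: 23.67
tool_pos: [0.5145, -0.3263, 0.1]
orientation: [0.0, 0.707, -0.001, 0.708]
wrist_force: [-0.5, 0.4, -1.3]
grip_width: 0.0609
```

```bash

python3 -m handwheel '[{"dx":0,"dy":0,"dz":3,"wx":0,"wy":0,"wz":0,"grip":5},{"dx":0,"dy":0,"dz":7,"wx":0,"wy":0,"wz":0,"grip":5},{"dx":0,"dy":0.3,"dz":11,"wx":0,"wy":0,"wz":0,"grip":5},{"dx":0,"dy":1,"dz":15,"wx":0,"wy":0,"wz":0,"grip":5},{"dx":0,"dy":3.6,"dz":17,"wx":0,"wy":0,"wz":0,"grip":5}]'
python3 -m handwheel '[{"dx":0,"dy":3.8,"dz":0,"wx":0,"wy":0,"wz":1,"grip":5},{"dx":0,"dy":7.6,"dz":0,"wx":0,"wy":0,"wz":2,"grip":5},{"dx":0,"dy":11.4,"dz":0,"wx":0,"wy":0,"wz":3,"grip":5},{"dx":0,"dy":15.2,"dz":0,"wx":0,"wy":0,"wz":4,"grip":5},{"dx":0,"dy":19,"dz":0,"wx":0,"wy":0,"wz":5,"grip":5}]'
python3 -m handwheel '[{"dx":0,"dy":3.8,"dz":0,"wx":0,"wy":0,"wz":1,"grip":5},{"dx":0,"dy":7.6,"dz":0,"wx":0,"wy":0,"wz":2,"grip":5},{"dx":0,"dy":11.4,"dz":0,"wx":0,"wy":0,"wz":3,"grip":5},{"dx":0,"dy":15.2,"dz":0,"wx":0,"wy":0,"wz":4,"grip":5},{"dx":0,"dy":19,"dz":0,"wx":0,"wy":0,"wz":5,"grip":5}]'
python3 -m handwheel '[{"dx":0.1,"dy":3.8,"dz":0,"wx":0,"wy":0,"wz":1,"grip":5},{"dx":0.2,"dy":7.6,"dz":0,"wx":0,"wy":0,"wz":2,"grip":5},{"dx":0.3,"dy":11.4,"dz":0,"wx":0,"wy":0,"wz":2.2,"grip":5},{"dx":0.4,"dy":15.2,"dz":0,"wx":0,"wy":0,"wz":2.2,"grip":5},{"dx":0.5,"dy":19,"dz":0,"wx":0,"wy":0,"wz":2.2,"grip":5}]'
python3 -m handwheel '[{"dx":0,"dy":3.8,"dz":0,"wx":0,"wy":0,"wz":0,"grip":5},{"dx":0,"dy":4.2,"dz":-3,"wx":0,"wy":0,"wz":0,"grip":5},{"dx":0,"dy":4.2,"dz":-6,"wx":0,"wy":0,"wz":0,"grip":5},{"dx":0,"dy":4.2,"dz":-9,"wx":0,"wy":0,"wz":0,"grip":5},{"dx":0,"dy":4.2,"dz":-12,"wx":0,"wy":0,"wz":0,"grip":5}]'
python3 -m handwheel '[{"dx":0,"dy":0,"dz":0,"wx":0,"wy":0,"wz":0,"grip":5},{"dx":0,"dy":0,"dz":0,"wx":0,"wy":0,"wz":0,"grip":5},{"dx":0,"dy":0,"dz":0,"wx":0,"wy":0,"wz":0,"grip":5}]'
python3 cap.py s1
python3 - <<'E'
from ov import *
p,s=pickle.load(open("s1.pkl","rb"));print(R.from_quat(s["orientation"]).as_matrix()[:,:2].round(4))
E
```

```text
t: 24.08
tool_pos: [0.5143, -0.292, 0.2732]
orientation: [0.0, 0.706, -0.003, 0.708]
wrist_force: [0.2, -0.3, -1.3]
grip_width: 0.0609
t: 24.5
tool_pos: [0.5136, -0.0982, 0.2684]
orientation: [-0.03, 0.707, 0.03, 0.706]
wrist_force: [1.0, 0.5, -0.7]
grip_width: 0.061
t: 24.92
tool_pos: [0.5136, 0.0919, 0.2685]
orientation: [-0.061, 0.705, 0.061, 0.704]
wrist_force: [0.9, 0.5, -1.3]
grip_width: 0.061
t: 25.33
tool_pos: [0.5186, 0.282, 0.2684]
orientation: [-0.074, 0.703, 0.074, 0.703]
wrist_force: [1.3, -0.4, -1.2]
grip_width: 0.0608
t: 25.75
tool_pos: [0.5186, 0.3222, 0.1469]
orientation: [-0.075, 0.703, 0.074, 0.703]
wrist_force: [1.7, 0.2, -2.4]
grip_width: 0.0606
t: 26.0
tool_pos: [0.5197, 0.3222, 0.1507]
orientation: [-0.074, 0.703, 0.074, 0.704]
wrist_force: [0.3, 0.3, -1.1]
grip_width: 0.0608
26.0 [0.5197 0.3222 0.1507]
[[ 1.400e-03 -2.090e-01]
 [ 5.000e-04  9.779e-01]
 [-1.000e+00  2.000e-04]]
```

```bash

python3 -m handwheel '[{"dx":0,"dy":0,"dz":-1.5,"wx":0,"wy":0,"wz":0.2,"grip":5},{"dx":0,"dy":0,"dz":-3,"wx":0,"wy":0,"wz":0.2,"grip":5},{"dx":0,"dy":0,"dz":-4.2,"wx":0,"wy":0,"wz":0.2,"grip":5},{"dx":0,"dy":0,"dz":-4.5,"wx":0,"wy":0,"wz":0.2,"grip":5},{"dx":0,"dy":0,"dz":-4.5,"wx":0,"wy":0,"wz":0.2,"grip":5}]'
python3 -m handwheel '[{"dx":0,"dy":0,"dz":-0.1,"wx":0,"wy":0,"wz":0,"grip":5},{"dx":0,"dy":0,"dz":-0.1,"wx":0,"wy":0,"wz":0,"grip":5}]'
python3 cap.py s2
```

```text
t: 26.47
tool_pos: [0.5192, 0.322, 0.1042]
orientation: [-0.076, 0.703, 0.075, 0.703]
wrist_force: [-0.4, 0.0, -1.3]
grip_width: 0.0608
t: 26.63
tool_pos: [0.5195, 0.3222, 0.104]
orientation: [-0.075, 0.703, 0.076, 0.703]
wrist_force: [-0.7, 0.5, -1.3]
grip_width: 0.0603
26.6333 [0.5195 0.3222 0.104 ]
```

```bash
python3 - <<'E'
from ov import *
p,s=pickle.load(open("s2.pkl","rb"));print(s["wrist_force"])
a=cv2.imread("pics/s2.png");cv2.imwrite("pics/s2b.png",a)
E
```

```text
[-0.74113964  0.54180414 -1.30097166]
```

```bash

python3 -m handwheel '[{"dx":0,"dy":0,"dz":-0.1,"wx":0,"wy":0,"wz":0,"grip":5},{"dx":0,"dy":0,"dz":-0.2,"wx":0,"wy":0,"wz":0,"grip":5},{"dx":0,"dy":0,"dz":-0.2,"wx":0,"wy":0,"wz":0,"grip":5}]'
python3 -m handwheel '[{"dx":0,"dy":0,"dz":-0.1,"wx":0,"wy":0,"wz":0,"grip":5},{"dx":0,"dy":0,"dz":-0.1,"wx":0,"wy":0,"wz":0,"grip":5}]'
```

```text
t: 26.93
tool_pos: [0.5191, 0.322, 0.1011]
orientation: [-0.076, 0.703, 0.076, 0.703]
wrist_force: [-0.1, 0.4, -1.4]
grip_width: 0.0606
t: 27.1
tool_pos: [0.5191, 0.322, 0.0999]
orientation: [-0.076, 0.703, 0.076, 0.703]
wrist_force: [0.1, -0.3, -3.2]
grip_width: 0.0606
```

```bash

python3 -m handwheel '[{"dx":0.07,"dy":0.04,"dz":0,"wx":0,"wy":0,"wz":0,"grip":5},{"dx":0.07,"dy":0.04,"dz":-0.07,"wx":0,"wy":0,"wz":0,"grip":5},{"dx":0.07,"dy":0.04,"dz":-0.07,"wx":0,"wy":0,"wz":0,"grip":5}]'
```

```text
t: 27.35
tool_pos: [0.52, 0.3225, 0.0998]
orientation: [-0.076, 0.703, 0.076, 0.703]
wrist_force: [-2.5, -1.0, 4.6]
grip_width: 0.0608
```

Contact felt at 4.6 N. Release and lift, then check everything.

```bash

python3 -m handwheel '[{"dx":0,"dy":0,"dz":0,"wx":0,"wy":0,"wz":0,"grip":6.2},{"dx":0,"dy":0,"dz":0,"wx":0,"wy":0,"wz":0,"grip":6.6},{"dx":0,"dy":0,"dz":0,"wx":0,"wy":0,"wz":0,"grip":7.2},{"dx":0,"dy":0,"dz":0,"wx":0,"wy":0,"wz":0,"grip":7.8},{"dx":0,"dy":0,"dz":0,"wx":0,"wy":0,"wz":0,"grip":7.8}]'
python3 -m handwheel '[{"dx":0,"dy":0,"dz":1,"wx":0,"wy":0,"wz":0,"grip":7.8},{"dx":0,"dy":0,"dz":4,"wx":0,"wy":0,"wz":0,"grip":7.8},{"dx":0,"dy":0,"dz":8,"wx":0,"wy":0,"wz":0,"grip":7.8},{"dx":0,"dy":0,"dz":12,"wx":0,"wy":0,"wz":0,"grip":7.8},{"dx":0,"dy":0,"dz":16,"wx":0,"wy":0,"wz":0,"grip":7.8}]'
python3 -m handwheel '[{"dx":-1,"dy":0,"dz":4,"wx":0,"wy":0,"wz":0,"grip":7.8},{"dx":-2,"dy":0,"dz":6,"wx":0,"wy":0,"wz":0,"grip":7.8},{"dx":-2,"dy":0,"dz":6,"wx":0,"wy":0,"wz":0,"grip":7.8},{"dx":-2,"dy":0,"dz":6,"wx":0,"wy":0,"wz":0,"grip":7.8}]'
python3 cap.py s3
python3 - <<'E'
from ov import *
import pickle
im=imaging.capture("top");cv2.imwrite("pics/topf.png",im[:,:,::-1]);p=imaging.camera_params("top");pickle.dump((p,0),open("topf.pkl","wb"))
a=rectify("s3",.37,.68,.22,.42,.052,.8,[rect(.52,.3225,12.3,.21,.062,.052)])
b=rectify("s3",.37,.68,.22,.42,.03,.8,[rect(.52,.3225,12.3,.25,.096,.03)])
c=panel("topf",(170,120,400,260),2.6,[])
s=imaging.capture("scene");sc=crop(s,200,110,500,330,1.2);sc=sc[:220]
h=np.zeros((600,800,3),np.uint8);h[:a.shape[0],:a.shape[1]]=a;h[:b.shape[0],400:400+b.shape[1]]=b
c=cv2.resize(c,(440,268));h[255:255+268,:440]=c;sc=cv2.resize(crop(s,200,110,500,330,1.2),(355,260));h[255:515,442:797]=sc
cv2.imwrite("pics/v16.png",h)
E
```

```text
t: 27.77
tool_pos: [0.5198, 0.3224, 0.0994]
orientation: [-0.076, 0.703, 0.076, 0.703]
wrist_force: [0.9, -0.7, 0.2]
grip_width: 0.0784
t: 28.18
tool_pos: [0.5194, 0.3223, 0.2621]
orientation: [-0.076, 0.703, 0.076, 0.703]
wrist_force: [1.2, 0.6, -0.3]
grip_width: 0.0776
t: 28.52
tool_pos: [0.4996, 0.3225, 0.3214]
orientation: [-0.075, 0.702, 0.076, 0.704]
wrist_force: [0.6, -0.5, -0.2]
grip_width: 0.0778
28.5167 [0.4996 0.3225 0.3214]
```

View pics/v16.png

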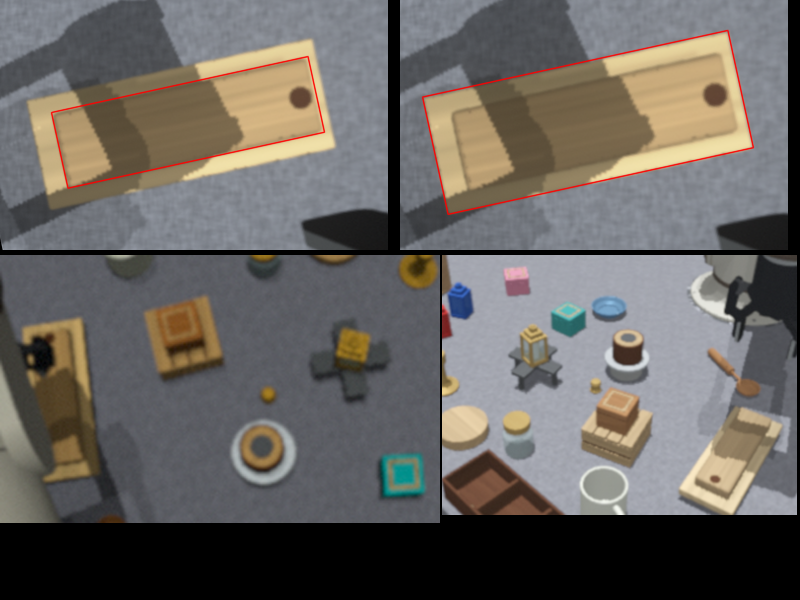

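```bash
python3 - <<'E'
from ov import *
from scipy.optimize import minimize
p=imaging.camera_params("top");im=cv2.imread("pics/top0.png")
pickle.dump((p,0),open("top0.pkl","wb"))
g=np.meshgrid(np.arange(-.075,.075,.002),np.arange(-.075,.075,.002));P=np.c_[g[0].ravel(),g[1].ravel()]
a=abs(P);ins=((a[:,0]<.06)&(a[:,1]<.017))|((a[:,1]<.06)&(a[:,0]<.017))
for n in ("top0","stands"):
    p,im=L(n);G=cv2.GaussianBlur(im.astype(np.float32).mean(2),(0,0),.7)
    def f(v):
        c,s=np.cos(v[2]),np.sin(v[2]);X=np.c_[P@np.array([[c,s],[-s,c]])+v[:2],np.full(len(P),.045)]
        q=proj(p,X).astype(np.float32);w=cv2.remap(G,q[:,:1],q[:,1:],1).ravel();return w[ins].mean()-w[~ins].mean()
    r=min((minimize(f,[.606+dx,-.122+dy,np.deg2rad(13)],method="Nelder-Mead",options={"initial_simplex":np.array([[.606+dx,-.122+dy,.22],[.611+dx,-.122+dy,.22],[.606+dx,-.117+dy,.22],[.606+dx,-.122+dy,.3]])}) for dx in(-.004,.003) for dy in (-.004,.004)),key=lambda r:r.fun)
    print(n,r.x[:2],np.degrees(r.x[2]),r.fun)
E
```

```text
top0 [ 0.59224882 -0.11991422] 12.86340271659967 -24.963348388671875
stands [ 0.59551822 -0.10298807] 7.141754336944761 -36.60942077636719
```

```bash
python3 - <<'E'
from ov import *
p,im=L("topf")
print(p2w(p,[(352.9,174.9)],.045),p2w(p,[(354,168.1)],.12))
# brass body/roof mask centroid vs projected silhouette of a lantern at the intended spot
h=im[150:190,335:375].astype(int);m=(h[:,:,0]-h[:,:,2]>45);ys,xs=np.nonzero(m)
print("brass bbox",xs.min()+335,xs.max()+335,ys.min()+150,ys.max()+150,"centroid",xs.mean()+335,ys.mean()+150)
X=np.vstack([rect(.6065,-.1235,-10,.042,.042,z) for z in (.045,.111)]);q=proj(p,X);print("model bbox",q.min(0),q.max(0),q.mean(0))
E
```

```text
[[ 0.59800541 -0.12322393  0.045     ]] [[ 0.59746059 -0.12118157  0.12      ]]
brass bbox 346 362 158 176 centroid 354.19591836734696 166.84897959183672
model bbox [344.5616427  157.21580001] [363.64768118 180.46749286] [353.91683954 169.02995223]
```

```bash
python3 -c "
from workcell import order,status
print(status.observe()['t'],order.finish_job())"
```

```text
the job is handed in; nothing more can be done
28.6667 None
```

I took the stack apart in the order you asked: lantern onto the cross stand, log onto the round stand, box onto the crate, board onto the shelf. I handed it in at 28.7 s of the 112 s. Each piece was lowered in roughly 1 mm steps until the wrist felt contact, then released; the peak force was about 20 N, on the lantern.

**Last checks:**
- **Upright:** the closing pictures show everything standing upright on its own stand, with the gripper clear about 0.2 m above the board. The look-alikes and the knob I could see had not moved.
- **Log:** centred on its disc to within about 1 mm.
- **Box:** square on the crate, with its outline matching the measured 18.4° yaw.
- **Board:** centred and lengthwise on the shelf, matching the measured 12.3° yaw.
- **Lantern:** centred on the cross to about 2 mm, judged from the top view.

**Checks that failed or disagreed:**
- **Cross position:** an automatic fit of the cross stand gave implausible centres, 11–23 mm off my estimate. I put that down to its dark legs and the fingers in view, and relied on the overlay instead.
- **Camera offset:** the top camera's absolute positions differed from the wrist camera's by several mm in x. I used it only to compare things with each other.

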